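# Close up the filter units and bond-stack them on the shipping skid

### The job

First use the hand pusher to press the orange cover of every filter unit straight down until it is fully home, flush with the case, and stand the pusher upright back on its round rubber mat. Then build the units into an interlocking stack on the plywood skid, bases down: the bottom layer is one unit lying across the skid at its red end and two side by side along its length on the rest, base plates a few millimetres apart, the layer centred on the skid and square with it. Lay the remaining units on top in the same pattern turned end for end, filling as many of its three places as there are units left, and leave the microphone, the multimeter and the flux bottle where they are.

Things in the scene. Friction and masses are not known exactly. Their poses are not given: they have to be found in the camera images.
- unit1_mid (a point): one cased filter unit (all are alike, four to six are present): a dark steel base plate 124 x 60 x 4 mm with a blue-grey case 112 long x 32 wide centred on it, 42 mm high in all, 0.3 kg; this point is its centre, 21 mm above its underside; its x axis runs along the 124 mm length, z up. Its orange fuse cover is 22 mm square, centred 30 mm from this point along +x, in the top face
- cover1 (a joint): how far unit1's snap-in cover has been pushed down, m: at 0 its top stands 4 mm proud of the case top (46 mm above the unit's underside), at 0.004 it is fully home, flush; its catches grip with about 10 N all the way, and it stays where it is left
- unit2_mid (a point): a filter unit like unit1
- cover2 (a joint): unit2's cover, like cover1
- unit3_mid (a point): a filter unit like unit1
- cover3 (a joint): unit3's cover, like cover1
- unit4_mid (a point): a filter unit like unit1
- cover4 (a joint): unit4's cover, like cover1
- unit5_mid (a point): a filter unit like unit1
- cover5 (a joint): unit5's cover, like cover1
- unit6_mid (a point): a filter unit like unit1
- cover6 (a joint): unit6's cover, like cover1
- pusher_mid (a point): the hand pusher: standing upright it is 100 mm high, with a round flat foot 40 mm across and 16 mm high (white nylon face below, steel above) and above it a square wooden handle, 24 x 24 mm with sides along its x and y; this point is on its axis, 50 mm above the foot's face; z points up along the handle; 0.22 kg
- rest_mat: the pusher's place: a black round rubber mat with a red edge, 100 mm across, 2 mm thick, fixed to the bench; origin under its centre
- skid: plywood shipping skid on three bearers, fixed to the bench, deck 204 mm (its x) by 140 mm (its y), top face 30 mm above the bench, no rim, its -x end painted red; origin on the bench under the deck's centre
- low_cross (a point): a point in the air: where the centre of the unit lying across the skid belongs in the bottom layer; in the skid's frame x -64, y 0, z 51 mm
- low_left (a point): a point in the air: where the centre of the lengthwise unit on the skid's +y side belongs in the bottom layer; in the skid's frame x 32, y 32, z 51 mm
- low_right (a point): a point in the air: where the centre of the lengthwise unit on the skid's -y side belongs in the bottom layer; in the skid's frame x 32, y -32, z 51 mm
- top_cross (a point): a point in the air: where the centre of the unit lying across the skid belongs in the top layer; in the skid's frame x 64, y 0, z 93 mm
- top_left (a point): a point in the air: where the centre of the lengthwise unit on the skid's +y side belongs in the top layer; in the skid's frame x -32, y 32, z 93 mm
- top_right (a point): a point in the air: where the centre of the lengthwise unit on the skid's -y side belongs in the top layer; in the skid's frame x -32, y -32, z 93 mm
- flux_bottle: small white bottle with black cap, 44 mm across, 100 mm high, origin under its centre; not part of the job
- multimeter: blue multimeter lying flat, 150 x 78 x 36 mm, origin under its centre; not part of the job
- radio_mic: black hand microphone lying flat, 85 x 56 x 28 mm, origin under its centre; not part of the job
Things that resemble listed ones, but are neither listed nor needed, are in the scene too. What is shaped like the part that bears pusher_mid but pink or turquoise is not meant.

How it is judged:
By the outcome, as a careful person would: the job done as asked, in the order asked, and still so for the second after the job is handed in, with the robot touching nothing.
Of unit1, unit2, unit3, unit4, unit5, unit6 only 4 to 6 are there at a start; the rules pass over those that are not, and their reading is None.
At some moment in a run one of pusher may be knocked a few centimetres aside while the robot is not near it.
Once in a run the grip may slacken for a moment while it holds something.
It also fails if it takes over 210 s, if anything falls off the work surface, if the arm or the gripper's body presses on something with over 40 N, if the wrist force passes 120 N, or if a joint passes its speed limit or range.

### The arm

A 6-joint arm with a two-finger parallel gripper is mounted at the origin on the work surface. World frame = base frame: x ahead of the robot, y to its left, z up, the work surface at z = 0. Lengths are in m, angles in rad, forces in N, time in s.
With the tool pointing down it reaches from about 0.35 to 0.975 m from the base axis. Payload 4.9 kg.
Tool frame: the origin (TCP) lies on the centre line of the jaws, within the pads' length; the fingertips stand 14 mm ahead of it and the grasp point (between the pads) lies 5 mm behind it; z points along the fingers, y is the line along which they close (so a half turn about z gives the same grasp; the last joint's range is limited). The gripper opens to 85 mm and grips with 20 to 120 N. Pads are 22 mm wide; open, the fingers measure 114 mm over their backs; the gripper's body (76 mm by 85 mm) begins 54 mm behind the grasp point. The pads swing forward as they close: fully open they stand 13 mm farther back than shut.
Start: joints at [1.076, 0.053, 1.613, -0, 1.476, -0.119], TCP at [0.229, 0.581, 0.245] pointing down, gripper open.
Joint ranges: [-3.01, 3.01], [-1.01, 2.22], [0.06, 2.58], [-1.02, 4.17], [0.09, 2.62], [-3.14, 3.14]. Speed limits (rad/s): [2.57, 2.57, 3.14, 3.14, 3.14, 3.14].

### API

Orientations are given as a unit quaternion [w, x, y, z].
In Python, from plant import * gives the robot as it stands.
- The arm moves only by the tool send_rows, never from a script. Its argument "steps" is a list of rows, each an object with "translation": the shift along the tool's x, y, z in cm, a list of three; "delta_rot": the turn, a rotation vector about the tool's x, y, z in rad, a list of three; "jaw": the finger opening in cm, from 0 to 8.54. In form: [{"translation": [dx, dy, dz], "delta_rot": [rx, ry, rz], "jaw": jaw}, ...]. A call has exactly 8 rows; each row is the pose to reach, as a shift and turn from the pose commanded when the call began, along the tool's axes at that moment; what a row does not reach only later rows make up. A row lasts 1/10 s, in which the tool goes at most 50 mm and 8.59 degrees, less where a joint would pass 70% of its speed; a pose out of reach is approached as far as the arm can. A call with a gripper value outside its range is refused whole. The fingers move at their own pace and stop on an object; the grip force is fixed at half the most. Time passes only in rows, so rows that repeat a pose let the fingers close, or fill a call up. It gives the time, the measured TCP pose, the force, the opening and the grip force at its end, in the units of the state.
- state(): the state, without advancing time (a new reading comes with each control period).
- grab_frame(name): name is "side" or "top"; returns a dict with "pixels" (480x640x3 uint8, blue, green, red), "range_z" (480x640 float32, m along the optical axis (not along the pixel's ray), 0 where there is no reading), "fx", "fy", "cx", "cy" (pixels), "rvec" (rotation vector, rad) and "tvec" (3), from world to camera coordinates, as OpenCV has them. Camera axes: x right, y down, z forward; pixel columns grow to the right and rows downward; lengths in m; the calibration is good to about 2 mm. A picture is of the moment at which its call begins.
- job_done(): hands the job in; it is judged then, once.
The state is a dict: "time": time; "joint_pos": joint angles; "joint_vel": joint speeds; "joint_efforts": joint torques, N m; "tool_pos": TCP position; "tool_rot": TCP orientation; "contact_force": force on the tool from outside, world axes, zero at the start; "ft_torque": the same for the moment, N m; "gripper_width": opening from 0.0 (shut) to 1.0 (fully open); "grasp_force": force on a finger pad.
Only numpy, scipy, OpenCV 4.12 (cv2) and the standard library are available. Lean on these libraries where they do the work, as an engineer would, in place of code of your own. Each camera call takes 0.05 s, during which the arm holds its last target. There are 200 camera calls.

## Working session

There is one attempt and no reset: what is moved stays moved. The work goes in short steps, Python scripts to look and compute and a tool call to move; the robot and the scene stay as the last step left them, time stands still between calls to the robot, and variables do not carry over. Pictures are saved under pics/ and viewed, at most 14 in all, crops included, and the job is handed in when it is done.

Besides the shell and the picture viewer there is one more tool, called after "Emit:" in YAML: its name, and indented under it one key for each argument. send_rows: Moves the arm, as the interface text tells. Its arguments: {"type":"object","properties":{"steps":{"type":"array","items":{"type":"object","properties":{"translation":{"type":"array","items":{"type":"number"}},"delta_rot":{"type":"array","items":{"type":"number"}},"jaw":{"type":"number"}}}}},"required":["steps"]}

```bash
ls; mkdir -p pics
python3 - <<'E'
from plant import *
import cv2,pickle
print(state())
for n in("top","side"):
    f=grab_frame(n); pickle.dump(f,open(f"{n}0.pkl","wb")); cv2.imwrite(f"pics/{n}0.png",f["pixels"]); print(n,f["fx"],f["cx"],f["cy"],f["rvec"],f["tvec"])
E
```

```text
pics
{'time': 0.0, 'joint_pos': array([ 1.07600267e+00,  5.33334708e-02,  1.61429232e+00,  1.87435373e-06,
        1.47597438e+00, -1.18998661e-01]), 'joint_vel': array([ 3.29326028e-04, -2.62540501e-05,  8.51927777e-04,  5.75097559e-04,
        5.94662931e-05, -3.22868304e-04]), 'joint_efforts': array([-1.59266501e-04, -3.93662918e+01, -3.70184863e+01, -4.67074324e-05,
        6.68566834e-03,  2.38504145e-05]), 'tool_pos': array([0.22910022, 0.58086539, 0.24407848]), 'tool_rot': array([-3.04126343e-04,  1.86793809e-01,  9.82398629e-01, -9.56577922e-04]), 'contact_force': array([0.09734942, 0.46958697, 0.58657119]), 'ft_torque': array([ 0.01113426,  0.01572413, -0.0011761 ]), 'grasp_force': 0.0, 'gripper_width': 1.0011036703323932}
top 505.713191964268 314.6990469617926 237.7897973196401 [ 2.12713851 -2.13560342  0.22404924] [0.02197297 0.54151084 1.17698147]
side 457.33858056894616 315.6665200481292 234.46692477472706 [ 1.97567266 -0.84840852  0.45132195] [-0.33446545  0.28545672  0.72699403]
```

View pics/top0.png

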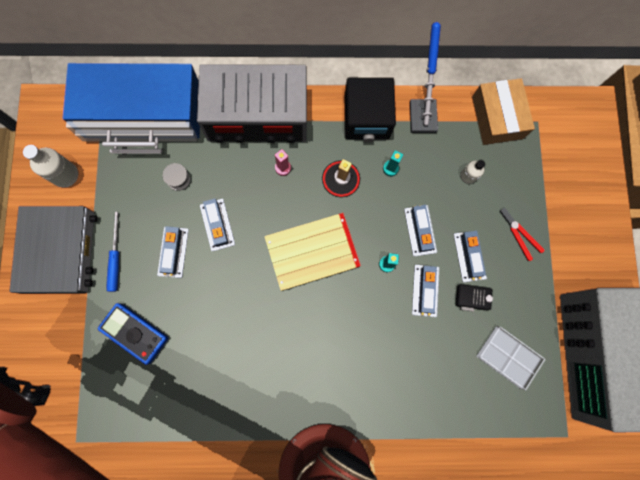

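View pics/side0.png

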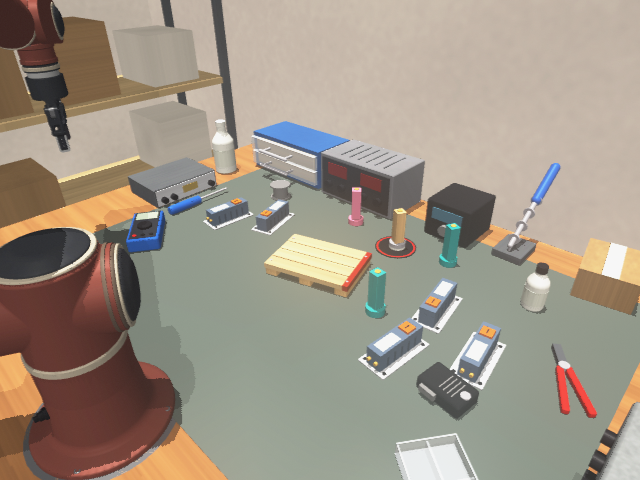

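The top view shows five units at about px (171,251), (217,223), (421,230), (470,255) and (426,290). The pusher is on its mat at (343,175). The skid is at (313,252) with its red end on the right. The side view agrees with this. Next I'll measure with depth.

```bash
cat > h.py <<'E'
import numpy as np,cv2,pickle
from scipy.spatial.transform import Rotation as R
def cloud(f):
    z=f["range_z"].astype(float);v,u=np.mgrid[:480,:640]
    p=np.stack([(u-f["cx"])/f["fx"]*z,(v-f["cy"])/f["fy"]*z,z],-1)
    return (p-np.ravel(f["tvec"]))@cv2.Rodrigues(np.array(f["rvec"],float))[0]   # R^T(p-t)
def px(f,P):
    K=np.array([[f["fx"],0,f["cx"]],[0,f["fy"],f["cy"]],[0,0,1.]])
    return cv2.projectPoints(np.array(P,float).reshape(-1,3),np.array(f["rvec"],float),np.array(f["tvec"],float),K,None)[0].reshape(-1,2)
def comps(mask,amin):
    n,l,s,c=cv2.connectedComponentsWithStats(mask.astype(np.uint8))
    return [(l==i) for i in range(1,n) if s[i,4]>=amin]
def rect(P):
    (cx,cy),(w,h),a=cv2.minAreaRect((P[:,:2]*1000).astype(np.float32))
    if w<h:w,h,a=h,w,a+90
    return np.round([cx,cy,w,h,(a+90)%180-90],1)
def hsv(f): return cv2.cvtColor(f["pixels"],cv2.COLOR_BGR2HSV).astype(int)
E
python3 - <<'E'
from h import *
for n in("top","side"):
    f=pickle.load(open(n+"0.pkl","rb"));W=cloud(f);H=hsv(f)
    print(n,"bench z",np.median(W[300:400,250:400,2]))
    reg=(W[...,0]>.2)&(W[...,0]<.85)&(abs(W[...,1])<.6)
    for m in comps(reg&(W[...,2]>.034)&(W[...,2]<.055),60):
        P=W[m];print(" top",rect(P),"z",np.round(np.percentile(P[:,2],[10,50,90])*1000,1),m.sum())
    o=reg&(H[...,0]>5)&(H[...,0]<16)&(H[...,1]>190)&(H[...,2]>150)&(W[...,2]>.03)
    for m in comps(o,8): print(" orange",np.round(W[m].mean(0)*1000,1),m.sum())
    for m in comps(reg&(W[...,2]>.022)&(W[...,2]<.034),300): print(" skid",rect(W[m]),np.median(W[m][:,2]),m.sum())
    r=reg&((H[...,0]<4)|(H[...,0]>176))&(H[...,1]>180)&(H[...,2]>100)
    for m in comps(r,20): print(" red",rect(W[m]),np.median(W[m][:,2]),m.sum())
    for m in comps(reg&(W[...,2]>.085)&(W[...,2]<.115),10): print(" tall",rect(W[m]),np.median(W[m][:,2]),m.sum(), f["pixels"][m].mean(0))
f=pickle.load(open("top0.pkl","rb"))
I=f["pixels"];a=cv2.resize(I[190:330,390:500],None,fx=5,fy=4.2857,interpolation=2)
c=lambda s:cv2.resize(I[s],(400,300),interpolation=2)
G=np.vstack([np.hstack([c(np.s_[200:275,390:490]),c(np.s_[245:320,390:490])]),np.hstack([c(np.s_[205:280,145:245]),c(np.s_[145:220,300:400])])])
cv2.imwrite("pics/crop0.png",G)
E
```

```text
top bench z 0.00023124718189432622
 top [786.7 420.7 228.7  50.5 -71.7] z [38.4 43.2 49.9] 408
 top [ 815.4 -113.3  122.    34.6   73.8] z [36.2 42.2 49.8] 184
 top [ 811.8 -470.1  119.5   46.4   74.5] z [36.  45.2 53.1] 175
 top [800.3 170.3 255.2  20.2 -89.9] z [38.  48.7 53.9] 449
 top [803.9 569.9  60.    4.8  89.9] z [36.3 46.  53.6] 73
 top [801.3 485.9  96.4  13.4 -85.5] z [37.  45.6 53.5] 141
 top [706.1 369.5  59.1  56.5  45.4] z [38.1 41.2 44.7] 433
 top [ 710.3 -370.6   44.    23.4   29.8] z [35.9 43.9 52.4] 72
 top [586.9 266.6 113.8  32.5  16. ] z [37.9 41.6 45.1] 602
 top [ 571.2 -249.1  112.8   33.8    8.5] z [38.  41.7 45.3] 603
 top [517.7 586.9 208.4  25.9  -0. ] z [39.2 51.7 54.3] 843
 top [517.2 374.7 112.6  33.9  -5.1] z [38.  41.7 45.1] 640
 top [ 504.8 -370.7  112.8   35.5    7.8] z [37.3 41.1 45.1] 634
 top [ 418.  -255.1  111.5   33.6   -5.8] z [38.1 41.6 45. ] 638
 top [ 351.8 -584.7  114.2   17.7   -1.4] z [37.6 47.6 53.9] 211
 top [318.1 453.9 149.1  76.8  55.6] z [34.7 37.  40.6] 1651
 top [ 249.7 -588.2   96.2   15.8    8.1] z [36.2 46.3 53.5] 173
 orang
[... 3313 characters left out ...]
] 0.09801582529332374 595 [70.53613445 73.14789916 77.35798319]
 tall [710.9 -53.9  26.4  26.2  58. ] 0.09762800548556677 126 [122.64285714 174.15873016 200.27777778]
 tall [ 733.8 -179.    26.6   26.2  -25.9] 0.09667369473642094 135 [150.79259259 167.36296296  91.82962963]
 tall [ 715.7 -381.8   22.    20.7   31.8] 0.09683923203714026 125 [73.56  79.6   88.776]
 tall [ 484.7 -162.1   26.6   25.5   -7.6] 0.09742736018209959 189 [157.2962963  177.78306878 112.84656085]
 tall [ 3.747e+02 -5.845e+02  3.470e+01  1.150e+01  1.000e-01] 0.09767988805739325 35 [60.42857143 66.42857143 75.62857143]
 tall [ 336.  -587.4   22.5   10.5  -38.1] 0.09793528388089925 56 [57.55357143 59.30357143 60.35714286]
```

View pics/crop0.png

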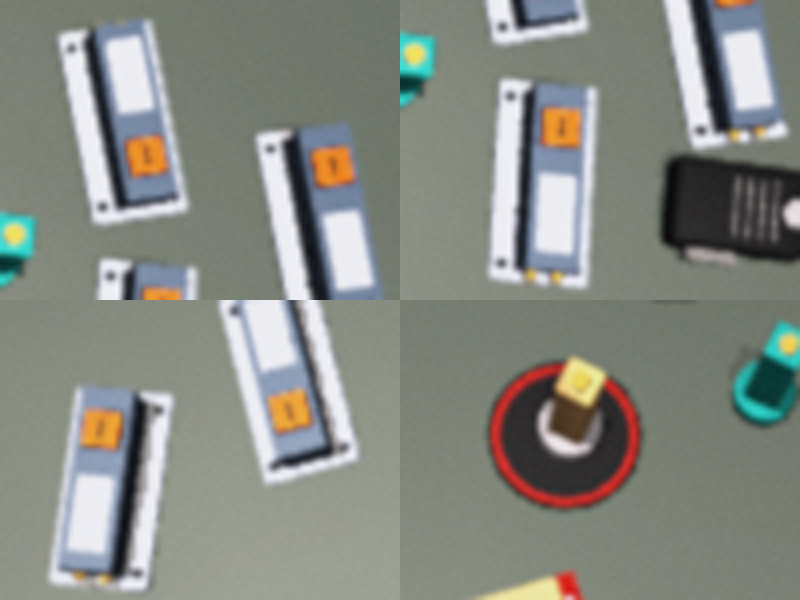

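```bash
cat > plan.py <<'E'
# plan.py "x y z psi jaw n" ... (mm, deg, cm, rows): prints rows as rounded numbers, tracks the commanded pose in cmd.json
import sys,json,math
import numpy as np
c=json.load(open("cmd.json"));rows=[];p=np.array(c,float)
for a in sys.argv[1:]:
    v=[float(t) for t in a.split()];t=np.array(v[:4]);n=int(v[5])
    need=max(np.linalg.norm(t[:3]-p[:3])/50,abs(t[3]-p[3])/8.59)
    if need>n: print("WARN needs",round(need,1),"rows:",a)
    rows+=[(t,v[4])]*n;p=t
assert len(rows)%8==0,len(rows)
cmd=np.array(c,float)
for k in range(0,len(rows),8):
    s=math.radians(cmd[3]);X=np.array([math.cos(s),math.sin(s)]);Y=np.array([math.sin(s),-math.cos(s)]);out=[];last=None;cnt=0
    for t,j in rows[k:k+8]:
        d=t-cmd;tr=[round(float(d[:2]@X)/10,2),round(float(d[:2]@Y)/10,2),round(-d[2]/10,2)];rz=round(-math.radians(d[3]),3)
        r=(tr,rz,j)
        if r==last: cnt+=1
        else:
            if last: out.append((cnt,)+last)
            last=r;cnt=1
    out.append((cnt,)+last)
    for o in out: print(f"  {o[0]}x T{o[1]} rz {o[2]} jaw {o[3]}")
    print("--")
    tr,rz,_=last
    cmd=np.array([*(cmd[:2]+10*(tr[0]*X+tr[1]*Y)),cmd[2]-10*tr[2],cmd[3]-math.degrees(rz)])
json.dump(list(cmd),open("cmd.json","w"))
E
cat > st.py <<'E'
from plant import *
import numpy as np,json,sys
s=state();w,x,y,z=s["tool_rot"]
psi=np.degrees(np.arctan2(2*(x*y+w*z),1-2*(y*y+z*z)))
print("t",round(s["time"],2),"pos",np.round(s["tool_pos"]*1000,1),"psi",round(psi,2),"F",np.round(s["contact_force"],1),"w",round(s["gripper_width"]*85.4,1),"g",round(s["grasp_force"],1),"cmd",np.round(json.load(open("cmd.json")),1))
E
echo '[229.1,580.9,244.1,158.45]'>cmd.json
python3 - <<'E'
from h import *
for n in("top","side"):
    f=pickle.load(open(n+"0.pkl","rb"));W=cloud(f);H=hsv(f)
    P=W
    m=(np.hypot(P[...,0]-.71,P[...,1]+.05)<.09)&((H[...,0]<5)|(H[...,0]>174))&(H[...,1]>150)&(P[...,2]<.012)
    q=P[m][:,:2]*1000
    A=np.c_[2*q,np.ones(len(q))];s=np.linalg.lstsq(A,(q**2).sum(1),rcond=None)[0]
    print(n,"mat",s[:2],np.sqrt(s[2]+s[0]**2+s[1]**2),m.sum())
    m=(np.hypot(P[...,0]-.71,P[...,1]+.05)<.05)&(P[...,2]>.07)&(P[...,2]<.11);print("pusher top",P[m&(P[...,2]>.095)].mean(0)*1000)
    m=(np.hypot(P[...,0]-.515,P[...,1]-.026)<.14)&(P[...,2]>.024)&(P[...,2]<.035)
    q=P[m][:,:2]*1000;cc=q.mean(0);w,v=np.linalg.eigh(np.cov(q.T));print("skid",cc,np.degrees(np.arctan2(*v[::-1,1])),m.sum())
    for nm,c in dict(A=(517,374),B=(587,266),C=(572,-249),D=(505,-372),E=(418,-255)).items():
        m=(np.hypot(P[...,0]-c[0]/1e3,P[...,1]-c[1]/1e3)<.07)&(P[...,2]>.039)&(P[...,2]<.05)
        q=P[m][:,:2]*1000;w,v=np.linalg.eigh(np.cov(q.T));a=np.degrees(np.arctan2(*v[::-1,1]));o=(H[...,0]>5)&(H[...,0]<18)&(H[...,1]>180)&(H[...,2]>120)&m
        print(nm,q.mean(0).round(1),round((a+90)%180-90,1),"cover",(P[o].mean(0)*1000).round(1),o.sum())
E
python3 plan.py "486 259 210 154 8.5 12" "710.3 -52.5 210 150 8.5 12"
```

```text
top mat [707.58449751 -49.63950736] 44.73091129043695 259
pusher top [709.49275331 -51.35391425 101.1697459 ]
skid [513.05433917  26.99612012] 106.9548378714015 4557
A [516.5 374.2] -5.1 cover [545.9 371.3  45. ] 39
B [584.3 266. ] 15.8 cover [557.2 257.9  45.2] 22
C [ 569.2 -248.5] 8.6 cover [ 540.1 -253.2   45.5] 63
D [ 505.8 -371. ] 8.3 cover [ 533.4 -367.4   45. ] 63
E [ 417.7 -254.6] -5.9 cover [ 447.2 -257.6   44.1] 63
side mat [710.00210242 -49.66048937] 44.9391051103174 108
pusher top [709.08985242 -54.330499   100.01759985]
skid [510.5864279   19.06640587] 106.8881256302118 3343
A [515.7 371.5] -6.0 cover [547.3 368.2  45.5] 12
B [583.9 262.9] 16.6 cover [nan nan nan] 0
C [ 567.9 -251. ] 8.7 cover [nan nan nan] 0
D [ 501.6 -373.3] 7.4 cover [nan nan nan] 0
E [ 415.7 -256.4] -6.4 cover [nan nan nan] 0
  8x T[-35.72, -20.5, np.float64(3.41)] rz 0.078 jaw 8.5
--
  4x T[0.0, -0.0, np.float64(-0.0)] rz -0.0 jaw 8.5
  4x T[-33.82, -18.16, np.float64(-0.0)] rz 0.069 jaw 8.5
--
  8x T[0.0, 0.0, np.float64(-0.0)] rz 0.0 jaw 8.5
--<stdin>:15: RuntimeWarning: Mean of empty slice.
  ret = um.true_divide(
```

```bash
echo '[229.1,580.9,244.1,158.45]'>cmd.json; sed -i 's/round(-d\[2\]\/10,2)/round(float(-d[2])\/10,2)/' plan.py
python3 plan.py "460 290 215 154 8.5 8" "700 -40 190 150 8.5 16"
```

```text
8x T[-32.16, -18.58, 2.91] rz 0.078 jaw 8.5
--
  8x T[-36.04, -19.12, 2.5] rz 0.069 jaw 8.5
--
  8x T[-0.0, -0.0, -0.0] rz 0.0 jaw 8.5
--
```

Emit:
send_rows:
  steps:
    - {"translation":[-32.16,-18.58,2.91],"delta_rot":[0,0,0.078],"jaw":8.5}
    - {"translation":[-32.16,-18.58,2.91],"delta_rot":[0,0,0.078],"jaw":8.5}
    - {"translation":[-32.16,-18.58,2.91],"delta_rot":[0,0,0.078],"jaw":8.5}
    - {"translation":[-32.16,-18.58,2.91],"delta_rot":[0,0,0.078],"jaw":8.5}
    - {"translation":[-32.16,-18.58,2.91],"delta_rot":[0,0,0.078],"jaw":8.5}
    - {"translation":[-32.16,-18.58,2.91],"delta_rot":[0,0,0.078],"jaw":8.5}
    - {"translation":[-32.16,-18.58,2.91],"delta_rot":[0,0,0.078],"jaw":8.5}
    - {"translation":[-32.16,-18.58,2.91],"delta_rot":[0,0,0.078],"jaw":8.5}

```text
time: 0.9
tool_pos: [0.4618, 0.2873, 0.2153]
tool_rot: [-0.0, 0.227, 0.974, -0.001]
contact_force: [0.3, 1.1, -0.4]
gripper_width: 0.997
grasp_force: 0.0
```

Emit:
send_rows:
  steps:
    - {"translation":[-34,-18,2.5],"delta_rot":[0,0,0.069],"jaw":8.5}
    - {"translation":[-34,-18,2.5],"delta_rot":[0,0,0.069],"jaw":8.5}
    - {"translation":[-34,-18,2.5],"delta_rot":[0,0,0.069],"jaw":8.5}
    - {"translation":[-34,-18,2.5],"delta_rot":[0,0,0.069],"jaw":8.5}
    - {"translation":[-34,-18,2.5],"delta_rot":[0,0,0.069],"jaw":8.5}
    - {"translation":[-34,-18,2.5],"delta_rot":[0,0,0.069],"jaw":8.5}
    - {"translation":[-34,-18,2.5],"delta_rot":[0,0,0.069],"jaw":8.5}
    - {"translation":[-34,-18,2.5],"delta_rot":[0,0,0.069],"jaw":8.5}

```text
time: 1.7
tool_pos: [0.6879, -0.0232, 0.1901]
tool_rot: [-0.0, 0.259, 0.966, -0.0]
contact_force: [0.4, 0.9, -0.1]
gripper_width: 0.994
grasp_force: 0.0
```

```bash
python3 st.py
```

```text
t 1.7 pos [687.9 -23.2 190.1] psi 149.94 F [ 0.4  0.9 -0.1] w 84.9 g 0.0 cmd [700. -40. 190. 150.]
```

```bash
cat > tall.py <<'E'
from h import *
from plant import *
import sys
for n in sys.argv[1:] or ("top","side"):
    f=grab_frame(n);W=cloud(f)
    m=(np.hypot(W[...,0]-.71,W[...,1]+.05)<.08)&(W[...,2]>.093)&(W[...,2]<.106)
    m=max(comps(m,5),key=lambda a:a.sum(),default=None)
    if m is not None: print(n,rect(W[m]),W[m].mean(0)*1000,m.sum(),f["pixels"][m].mean(0))
E
python3 tall.py; python3 st.py
```

```text
side [711.1 -52.5  27.3  26.1  70.5] [708.21922819 -54.67561817  99.30376331] 90 [ 98.28888889 138.36666667 170.        ]
t 1.8 pos [688.2 -24.5 189.6] psi 149.77 F [-0.5  0.2 -0. ] w 84.9 g 0.0 cmd [700. -40. 190. 150.]
```

```bash
echo '[688.2,-24.5,189.6,149.8]'>cmd.json
python3 plan.py "710.3 -52.5 150 150 8.5 8"
```

```text
8x T[-3.32, -1.31, 3.96] rz -0.003 jaw 8.5
--
```

Emit:
send_rows:
  steps:
    - {"translation":[-3.32,-1.31,3.96],"delta_rot":[0,0,-0.003],"jaw":8.5}
    - {"translation":[-3.32,-1.31,3.96],"delta_rot":[0,0,-0.003],"jaw":8.5}
    - {"translation":[-3.32,-1.31,3.96],"delta_rot":[0,0,-0.003],"jaw":8.5}
    - {"translation":[-3.32,-1.31,3.96],"delta_rot":[0,0,-0.003],"jaw":8.5}
    - {"translation":[-3.32,-1.31,3.96],"delta_rot":[0,0,-0.003],"jaw":8.5}
    - {"translation":[-3.32,-1.31,3.96],"delta_rot":[0,0,-0.003],"jaw":8.5}
    - {"translation":[-3.32,-1.31,3.96],"delta_rot":[0,0,-0.003],"jaw":8.5}
    - {"translation":[-3.32,-1.31,3.96],"delta_rot":[0,0,-0.003],"jaw":8.5}

```text
time: 2.6
tool_pos: [0.7093, -0.048, 0.1523]
tool_rot: [0.0, 0.257, 0.966, 0.0]
contact_force: [-0.0, 1.5, -0.6]
gripper_width: 0.996
grasp_force: 0.0
```

```bash
python3 st.py
```

```text
t 2.6 pos [709.3 -48.  152.3] psi 150.24 F [-0.   1.5 -0.6] w 85.0 g 0.0 cmd [710.3 -52.5 150.  150. ]
```

```bash
echo '[708.8,-48.6,151.3,150.2]'>cmd.json
python3 - <<'E'
from plant import *
import numpy as np
for i in range(4):
    grab_frame("side"); s=state(); print(np.round(s["tool_pos"]*1000,1),np.round(s["joint_pos"],4),s["time"])
E
python3 plan.py "710.3 -52.5 150 150 8.5 1" "710.3 -52.5 105 150 8.5 2" "710.3 -52.5 62 150 8.5 5"
```

```text
[709.3 -48.  152.1] [-0.1722  0.3155  1.4741 -0.      1.3514 -1.2235] 2.65
[709.3 -48.1 151.9] [-0.1723  0.3157  1.4742 -0.      1.3514 -1.2235] 2.7
[709.2 -48.2 151.7] [-0.1724  0.3159  1.4742 -0.      1.3514 -1.2235] 2.75
[709.2 -48.3 151.6] [-0.1725  0.316   1.4742  0.      1.3514 -1.2235] 2.8
  1x T[-0.32, -0.26, 0.13] rz 0.003 jaw 8.5
  2x T[-0.32, -0.26, 4.63] rz 0.003 jaw 8.5
  5x T[-0.32, -0.26, 8.93] rz 0.003 jaw 8.5
--
```

Emit:
send_rows:
  steps:
    - {"translation":[-0.32,-0.26,0.13],"delta_rot":[0,0,0.003],"jaw":8.5}
    - {"translation":[-0.32,-0.26,4.63],"delta_rot":[0,0,0.003],"jaw":8.5}
    - {"translation":[-0.32,-0.26,4.63],"delta_rot":[0,0,0.003],"jaw":8.5}
    - {"translation":[-0.32,-0.26,8.93],"delta_rot":[0,0,0.003],"jaw":8.5}
    - {"translation":[-0.32,-0.26,8.93],"delta_rot":[0,0,0.003],"jaw":8.5}
    - {"translation":[-0.32,-0.26,8.93],"delta_rot":[0,0,0.003],"jaw":8.5}
    - {"translation":[-0.32,-0.26,8.93],"delta_rot":[0,0,0.003],"jaw":8.5}
    - {"translation":[-0.32,-0.26,8.93],"delta_rot":[0,0,0.003],"jaw":8.5}

```text
time: 3.6
tool_pos: [0.7124, -0.0524, 0.0653]
tool_rot: [0.002, 0.258, 0.966, 0.0]
contact_force: [-0.1, -0.9, 0.3]
gripper_width: 0.993
grasp_force: 0.0
```

Emit:
send_rows:
  steps:
    - {"translation":[0,0,0],"delta_rot":[0,0,0],"jaw":1.5}
    - {"translation":[0,0,0],"delta_rot":[0,0,0],"jaw":1.5}
    - {"translation":[0,0,0],"delta_rot":[0,0,0],"jaw":1.5}
    - {"translation":[0,0,0],"delta_rot":[0,0,0],"jaw":1.5}
    - {"translation":[0,0,0],"delta_rot":[0,0,0],"jaw":1.5}
    - {"translation":[0,0,0],"delta_rot":[0,0,0],"jaw":1.5}
    - {"translation":[0,0,0],"delta_rot":[0,0,0],"jaw":1.5}
    - {"translation":[0,0,0],"delta_rot":[0,0,0],"jaw":1.5}

```text
time: 4.4
tool_pos: [0.7109, -0.0521, 0.0625]
tool_rot: [0.0, 0.258, 0.966, 0.0]
contact_force: [0.5, 1.1, 2.2]
gripper_width: 0.277
grasp_force: 58.6
```

```bash
python3 st.py
python3 - <<'E'
from plant import *
import cv2,pickle
for n in("side",):
    f=grab_frame(n); pickle.dump(f,open(f"{n}1.pkl","wb")); cv2.imwrite(f"pics/{n}1.png",cv2.resize(f["pixels"][150:300,300:500],(800,600)))
E
```

```text
t 4.4 pos [710.9 -52.1  62.5] psi 150.05 F [0.5 1.1 2.2] w 23.7 g 58.6 cmd [710.3 -52.4  62.  150. ]
```

View pics/side1.png

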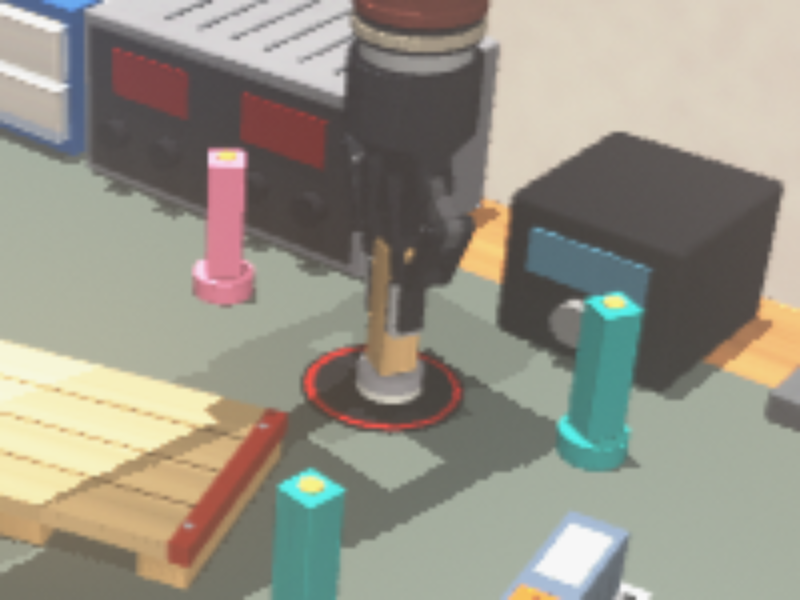

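The side crop shows the pusher gripped upright on the mat at (385,370), with 59 N at 24 mm. Next I lift it and press the first cover, unit C.

```bash
python3 plan.py "710.3 -52.4 185 150 1.5 4" "620 -165 185 150 1.5 4" "541 -253.7 185 150 1.5 5" "541 -253.7 125 150 1.5 3" "541 -253.7 110 150 1.5 1" "541 -253.7 106 150 1.5 1"  "541 -253.7 104 150 1.5 1" "541 -253.7 102 150 1.5 1" "541 -253.7 101 150 1.5 1" "541 -253.7 100 150 1.5 3"
```

```text
4x T[0.0, 0.0, -12.3] rz 0.0 jaw 1.5
  4x T[2.2, -14.26, -12.3] rz 0.0 jaw 1.5
--
  5x T[2.41, -11.63, -0.0] rz 0.0 jaw 1.5
  3x T[2.41, -11.63, 6.0] rz 0.0 jaw 1.5
--
  1x T[0.0, -0.0, 1.5] rz 0.0 jaw 1.5
  1x T[0.0, -0.0, 1.9] rz 0.0 jaw 1.5
  1x T[0.0, -0.0, 2.1] rz 0.0 jaw 1.5
  1x T[0.0, -0.0, 2.3] rz 0.0 jaw 1.5
  1x T[0.0, -0.0, 2.4] rz 0.0 jaw 1.5
  3x T[0.0, -0.0, 2.5] rz 0.0 jaw 1.5
--
```

Emit:
send_rows:
  steps:
    - {"translation":[0,0,-12.3],"delta_rot":[0,0,0],"jaw":1.5}
    - {"translation":[0,0,-12.3],"delta_rot":[0,0,0],"jaw":1.5}
    - {"translation":[0,0,-12.3],"delta_rot":[0,0,0],"jaw":1.5}
    - {"translation":[0,0,-12.3],"delta_rot":[0,0,0],"jaw":1.5}
    - {"translation":[2.2,-14.26,-12.3],"delta_rot":[0,0,0],"jaw":1.5}
    - {"translation":[2.2,-14.26,-12.3],"delta_rot":[0,0,0],"jaw":1.5}
    - {"translation":[2.2,-14.26,-12.3],"delta_rot":[0,0,0],"jaw":1.5}
    - {"translation":[2.2,-14.26,-12.3],"delta_rot":[0,0,0],"jaw":1.5}

```text
time: 5.25
tool_pos: [0.6158, -0.1678, 0.1809]
tool_rot: [-0.004, 0.261, 0.965, -0.001]
contact_force: [-0.2, -0.1, -2.3]
gripper_width: 0.27
grasp_force: 59.8
```

Emit:
send_rows:
  steps:
    - {"translation":[2.41,-11.63,0],"delta_rot":[0,0,0],"jaw":1.5}
    - {"translation":[2.41,-11.63,0],"delta_rot":[0,0,0],"jaw":1.5}
    - {"translation":[2.41,-11.63,0],"delta_rot":[0,0,0],"jaw":1.5}
    - {"translation":[2.41,-11.63,0],"delta_rot":[0,0,0],"jaw":1.5}
    - {"translation":[2.41,-11.63,0],"delta_rot":[0,0,0],"jaw":1.5}
    - {"translation":[2.41,-11.63,6.0],"delta_rot":[0,0,0],"jaw":1.5}
    - {"translation":[2.41,-11.63,6.0],"delta_rot":[0,0,0],"jaw":1.5}
    - {"translation":[2.41,-11.63,6.0],"delta_rot":[0,0,0],"jaw":1.5}

```text
time: 6.05
tool_pos: [0.54, -0.251, 0.1214]
tool_rot: [-0.004, 0.258, 0.966, 0.001]
contact_force: [-0.1, -0.7, -1.1]
gripper_width: 0.275
grasp_force: 60.3
```

Emit:
send_rows:
  steps:
    - {"translation":[0,0,1.5],"delta_rot":[0,0,0],"jaw":1.5}
    - {"translation":[0,0,1.9],"delta_rot":[0,0,0],"jaw":1.5}
    - {"translation":[0,0,2.1],"delta_rot":[0,0,0],"jaw":1.5}
    - {"translation":[0,0,2.3],"delta_rot":[0,0,0],"jaw":1.5}
    - {"translation":[0,0,2.4],"delta_rot":[0,0,0],"jaw":1.5}
    - {"translation":[0,0,2.5],"delta_rot":[0,0,0],"jaw":1.5}
    - {"translation":[0,0,2.5],"delta_rot":[0,0,0],"jaw":1.5}
    - {"translation":[0,0,2.5],"delta_rot":[0,0,0],"jaw":1.5}

```text
time: 6.85
tool_pos: [0.5425, -0.2536, 0.1032]
tool_rot: [0.001, 0.258, 0.966, -0.0]
contact_force: [-3.1, 2.5, 5.5]
gripper_width: 0.273
grasp_force: 61.3
```

```bash
python3 st.py
```

```text
t 6.85 pos [ 542.5 -253.6  103.2] psi 150.05 F [-3.1  2.5  5.5] w 23.3 g 61.3 cmd [ 541.  -253.7  100.   150. ]
```

Emit:
send_rows:
  steps:
    - {"translation":[0,0,0.1],"delta_rot":[0,0,0],"jaw":1.5}
    - {"translation":[0,0,0.2],"delta_rot":[0,0,0],"jaw":1.5}
    - {"translation":[0,0,0.3],"delta_rot":[0,0,0],"jaw":1.5}
    - {"translation":[0,0,0.4],"delta_rot":[0,0,0],"jaw":1.5}
    - {"translation":[0,0,0.4],"delta_rot":[0,0,0],"jaw":1.5}
    - {"translation":[0,0,0.4],"delta_rot":[0,0,0],"jaw":1.5}
    - {"translation":[0,0,0.4],"delta_rot":[0,0,0],"jaw":1.5}
    - {"translation":[0,0,0.4],"delta_rot":[0,0,0],"jaw":1.5}

```text
time: 7.65
tool_pos: [0.543, -0.2539, 0.1024]
tool_rot: [0.001, 0.258, 0.966, -0.0]
contact_force: [-9.1, 5.7, 19.4]
gripper_width: 0.272
grasp_force: 60.6
```

```bash
echo '[541,-253.7,96,150]'>cmd.json;P(){ echo "$1 125 150 1.5 $2"; }
press(){ A+=("$1 $2 110 150 1.5 1" "$1 $2 106 150 1.5 1" "$1 $2 103 150 1.5 1" "$1 $2 100 150 1.5 1" "$1 $2 98 150 1.5 1" "$1 $2 96 150 1.5 3"); }
A=("541 -253.7 125 150 1.5 3" "448 -258.2 125 150 1.5 5"); press 448 -258.2
A+=("448 -258.2 125 150 1.5 3" "534 -367.5 125 150 1.5 5"); press 534 -367.5
A+=("534 -367.5 185 150 1.5 3" "545 -170 185 150 1.5 5" "556 115 185 150 1.5 8" "557.5 257.3 185 150 1.5 5" "557.5 257.3 125 150 1.5 3"); press 557.5 257.3
A+=("557.5 257.3 125 150 1.5 3" "547 371 125 150 1.5 5"); press 547 371
python3 plan.py "${A[@]}"
```

```text
3x T[0.0, 0.0, -2.9] rz -0.0 jaw 1.5
  5x T[7.83, -5.04, -2.9] rz -0.0 jaw 1.5
--
  1x T[-0.0, 0.0, 1.5] rz -0.0 jaw 1.5
  1x T[-0.0, 0.0, 1.9] rz -0.0 jaw 1.5
  1x T[-0.0, 0.0, 2.2] rz -0.0 jaw 1.5
  1x T[-0.0, 0.0, 2.5] rz -0.0 jaw 1.5
  1x T[-0.0, 0.0, 2.7] rz -0.0 jaw 1.5
  3x T[-0.0, 0.0, 2.9] rz -0.0 jaw 1.5
--
  3x T[-0.0, 0.0, -2.9] rz -0.0 jaw 1.5
  5x T[-12.91, -5.17, -2.9] rz -0.0 jaw 1.5
--
  1x T[-0.0, 0.0, 1.5] rz -0.0 jaw 1.5
  1x T[-0.0, 0.0, 1.9] rz -0.0 jaw 1.5
  1x T[-0.0, 0.0, 2.2] rz -0.0 jaw 1.5
  1x T[-0.0, 0.0, 2.5] rz -0.0 jaw 1.5
  1x T[-0.0, 0.0, 2.7] rz -0.0 jaw 1.5
  3x T[-0.0, 0.0, 2.9] rz -0.0 jaw 1.5
--
  3x T[-0.0, 0.0, -8.9] rz -0.0 jaw 1.5
  5x T[8.92, 17.66, -8.9] rz -0.0 jaw 1.5
--
  8x T[13.3, 25.23, -0.0] rz -0.0 jaw 1.5
--
  5x T[6.98, 12.4, -0.0] rz -0.0 jaw 1.5
  3x T[6.98, 12.4, 6.0] rz -0.0 jaw 1.5
--
  1x T[0.0, -0.0, 1.5] rz -0.0 jaw 1.5
  1x T[0.0, -0.0, 1.9] rz -0.0 jaw 1.5
  1x T[0.0, -0.0, 2.2] rz -0.0 jaw 1.5
  1x T[0.0, -0.0, 2.5] rz -0.0 jaw 1.5
  1x T[0.0, -0.0, 2.7] rz -0.0 jaw 1.5
  3x T[0.0, -0.0, 2.9] rz -0.0 jaw 1.5
--
  3x T[0.0, -0.0, -2.9] rz -0.0 jaw 1.5
  5x T[6.6, 9.32, -2.9] rz -0.0 jaw 1.5
--
  1x T[-0.0, 0.0, 1.5] rz -0.0 jaw 1.5
  1x T[-0.0, 0.0, 1.9] rz -0.0 jaw 1.5
  1x T[-0.0, 0.0, 2.2] rz -0.0 jaw 1.5
  1x T[-0.0, 0.0, 2.5] rz -0.0 jaw 1.5
  1x T[-0.0, 0.0, 2.7] rz -0.0 jaw 1.5
  3x T[-0.0, 0.0, 2.9] rz -0.0 jaw 1.5
--
```

Emit:
send_rows:
  steps:
    - {"translation":[0,0,-2.9],"delta_rot":[0,0,0],"jaw":1.5}
    - {"translation":[0,0,-2.9],"delta_rot":[0,0,0],"jaw":1.5}
    - {"translation":[0,0,-2.9],"delta_rot":[0,0,0],"jaw":1.5}
    - {"translation":[7.83,-5.04,-2.9],"delta_rot":[0,0,0],"jaw":1.5}
    - {"translation":[7.83,-5.04,-2.9],"delta_rot":[0,0,0],"jaw":1.5}
    - {"translation":[7.83,-5.04,-2.9],"delta_rot":[0,0,0],"jaw":1.5}
    - {"translation":[7.83,-5.04,-2.9],"delta_rot":[0,0,0],"jaw":1.5}
    - {"translation":[7.83,-5.04,-2.9],"delta_rot":[0,0,0],"jaw":1.5}

```text
time: 8.45
tool_pos: [0.4491, -0.2582, 0.1251]
tool_rot: [0.0, 0.258, 0.966, 0.0]
contact_force: [0.2, 0.5, -1.8]
gripper_width: 0.27
grasp_force: 62.3
```

```bash
python3 st.py;  python3 - <<'E'
from plant import *
import cv2,pickle
from h import *
f=grab_frame("side"); cv2.imwrite("pics/side2.png",cv2.resize(f["pixels"][230:400,340:540],(800,600)))
W=cloud(f);H=hsv(f)
for nm,c in dict(C=(571,-249),E=(418,-255),D=(505,-371)).items():
    m=(np.hypot(W[...,0]-c[0]/1e3,W[...,1]-c[1]/1e3)<.07)&(W[...,2]>.038)&(W[...,2]<.05)
    o=(H[...,0]>5)&(H[...,0]<18)&(H[...,1]>180)&(H[...,2]>120)&m
    print(nm,rect(W[m]),"cover",np.median(W[o],0)*1000,o.sum(),"case z",np.median(W[m&~o][:,2])*1000)
E
```

```text
t 8.45 pos [ 449.1 -258.2  125.1] psi 150.05 F [ 0.2  0.5 -1.8] w 23.0 g 62.3 cmd [547. 371.  96. 150.]
C [ 572.1 -250.   115.2   33.1    8.5] cover [nan nan nan] 0 case z 41.42247082949049
E [ 418.7 -255.5  113.4   34.2   -5.3] cover [nan nan nan] 0 case z 41.616119643332915
D [ 505.6 -372.4  116.6   32.7    7. ] cover [nan nan nan] 0 case z 41.648444830493276
  return _methods._mean(a, axis=axis, dtype=dtype,
  ret = um.true_divide(
```

View pics/side2.png

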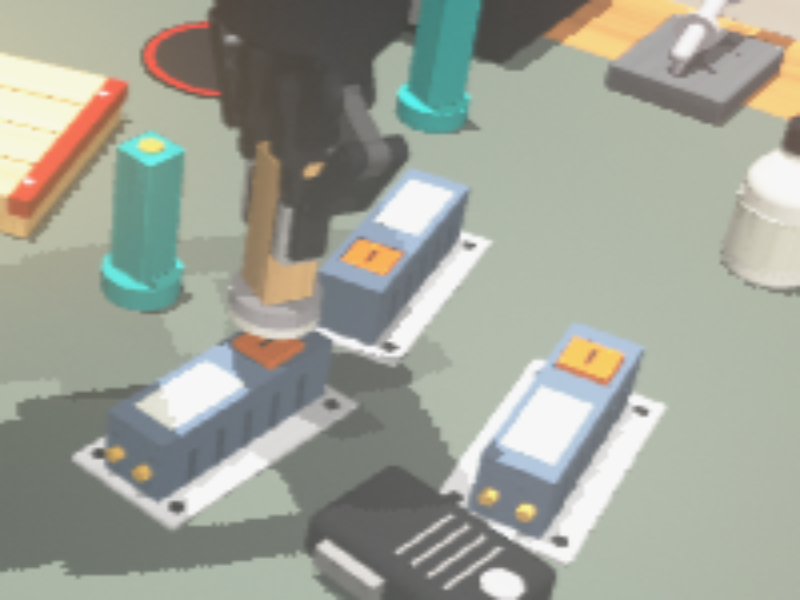

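The side crop shows unit C's cover now flush at (370,257). Unit D's is still proud at (590,358), and the pusher is centred over E's cover at (270,345). Next I press E and D, then B and A.

Emit:
send_rows:
  steps:
    - {"translation":[0,0,1.5],"delta_rot":[0,0,0],"jaw":1.5}
    - {"translation":[0,0,1.9],"delta_rot":[0,0,0],"jaw":1.5}
    - {"translation":[0,0,2.2],"delta_rot":[0,0,0],"jaw":1.5}
    - {"translation":[0,0,2.5],"delta_rot":[0,0,0],"jaw":1.5}
    - {"translation":[0,0,2.7],"delta_rot":[0,0,0],"jaw":1.5}
    - {"translation":[0,0,2.9],"delta_rot":[0,0,0],"jaw":1.5}
    - {"translation":[0,0,2.9],"delta_rot":[0,0,0],"jaw":1.5}
    - {"translation":[0,0,2.9],"delta_rot":[0,0,0],"jaw":1.5}

```text
time: 9.3
tool_pos: [0.45, -0.2585, 0.1023]
tool_rot: [-0.0, 0.258, 0.966, 0.0]
contact_force: [-12.3, 9.7, 30.7]
gripper_width: 0.276
grasp_force: 65.7
```

Emit:
send_rows:
  steps:
    - {"translation":[0,0,0],"delta_rot":[0,0,0],"jaw":1.5}
    - {"translation":[0,0,0],"delta_rot":[0,0,0],"jaw":1.5}
    - {"translation":[0,0,0],"delta_rot":[0,0,0],"jaw":1.5}
    - {"translation":[0,0,0],"delta_rot":[0,0,0],"jaw":1.5}
    - {"translation":[0,0,0],"delta_rot":[0,0,0],"jaw":1.5}
    - {"translation":[0,0,0],"delta_rot":[0,0,0],"jaw":1.5}
    - {"translation":[0,0,0],"delta_rot":[0,0,0],"jaw":1.5}
    - {"translation":[0,0,0],"delta_rot":[0,0,0],"jaw":1.5}

```text
time: 10.1
tool_pos: [0.45, -0.2585, 0.1023]
tool_rot: [0.0, 0.258, 0.966, 0.0]
contact_force: [-12.0, 9.9, 29.5]
gripper_width: 0.272
grasp_force: 65.7
```

Emit:
send_rows:
  steps:
    - {"translation":[0,0,-2.9],"delta_rot":[0,0,0],"jaw":1.5}
    - {"translation":[0,0,-2.9],"delta_rot":[0,0,0],"jaw":1.5}
    - {"translation":[0,0,-2.9],"delta_rot":[0,0,0],"jaw":1.5}
    - {"translation":[-12.91,-5.17,-2.9],"delta_rot":[0,0,0],"jaw":1.5}
    - {"translation":[-12.91,-5.17,-2.9],"delta_rot":[0,0,0],"jaw":1.5}
    - {"translation":[-12.91,-5.17,-2.9],"delta_rot":[0,0,0],"jaw":1.5}
    - {"translation":[-12.91,-5.17,-2.9],"delta_rot":[0,0,0],"jaw":1.5}
    - {"translation":[-12.91,-5.17,-2.9],"delta_rot":[0,0,0],"jaw":1.5}

```text
time: 10.9
tool_pos: [0.5337, -0.3668, 0.1219]
tool_rot: [-0.002, 0.259, 0.966, 0.001]
contact_force: [0.5, 0.8, -2.4]
gripper_width: 0.274
grasp_force: 61.4
```

Emit:
send_rows:
  steps:
    - {"translation":[0,0,1.5],"delta_rot":[0,0,0],"jaw":1.5}
    - {"translation":[0,0,1.9],"delta_rot":[0,0,0],"jaw":1.5}
    - {"translation":[0,0,2.2],"delta_rot":[0,0,0],"jaw":1.5}
    - {"translation":[0,0,2.5],"delta_rot":[0,0,0],"jaw":1.5}
    - {"translation":[0,0,2.7],"delta_rot":[0,0,0],"jaw":1.5}
    - {"translation":[0,0,2.9],"delta_rot":[0,0,0],"jaw":1.5}
    - {"translation":[0,0,2.9],"delta_rot":[0,0,0],"jaw":1.5}
    - {"translation":[0,0,2.9],"delta_rot":[0,0,0],"jaw":1.5}

```text
time: 11.7
tool_pos: [0.5343, -0.3665, 0.1024]
tool_rot: [-0.001, 0.258, 0.966, 0.0]
contact_force: [-10.9, 8.4, 26.1]
gripper_width: 0.271
grasp_force: 65.3
```

Emit:
send_rows:
  steps:
    - {"translation":[0,0,0],"delta_rot":[0,0,0],"jaw":1.5}
    - {"translation":[0,0,0],"delta_rot":[0,0,0],"jaw":1.5}
    - {"translation":[0,0,0],"delta_rot":[0,0,0],"jaw":1.5}
    - {"translation":[0,0,0],"delta_rot":[0,0,0],"jaw":1.5}
    - {"translation":[0,0,0],"delta_rot":[0,0,0],"jaw":1.5}
    - {"translation":[0,0,0],"delta_rot":[0,0,0],"jaw":1.5}
    - {"translation":[0,0,0],"delta_rot":[0,0,0],"jaw":1.5}
    - {"translation":[0,0,0],"delta_rot":[0,0,0],"jaw":1.5}

```text
time: 12.5
tool_pos: [0.5343, -0.3665, 0.1024]
tool_rot: [-0.001, 0.258, 0.966, 0.0]
contact_force: [-11.6, 8.6, 25.7]
gripper_width: 0.274
grasp_force: 65.3
```

Emit:
send_rows:
  steps:
    - {"translation":[0,0,-8.9],"delta_rot":[0,0,0],"jaw":1.5}
    - {"translation":[0,0,-8.9],"delta_rot":[0,0,0],"jaw":1.5}
    - {"translation":[0,0,-8.9],"delta_rot":[0,0,0],"jaw":1.5}
    - {"translation":[8.92,17.66,-8.9],"delta_rot":[0,0,0],"jaw":1.5}
    - {"translation":[8.92,17.66,-8.9],"delta_rot":[0,0,0],"jaw":1.5}
    - {"translation":[8.92,17.66,-8.9],"delta_rot":[0,0,0],"jaw":1.5}
    - {"translation":[8.92,17.66,-8.9],"delta_rot":[0,0,0],"jaw":1.5}
    - {"translation":[8.92,17.66,-8.9],"delta_rot":[0,0,0],"jaw":1.5}

```text
time: 13.3
tool_pos: [0.5439, -0.1636, 0.1829]
tool_rot: [-0.002, 0.255, 0.967, 0.001]
contact_force: [-0.8, -0.8, -2.2]
gripper_width: 0.277
grasp_force: 61.5
```

Emit:
send_rows:
  steps:
    - {"translation":[13.3,25.23,0],"delta_rot":[0,0,0],"jaw":1.5}
    - {"translation":[13.3,25.23,0],"delta_rot":[0,0,0],"jaw":1.5}
    - {"translation":[13.3,25.23,0],"delta_rot":[0,0,0],"jaw":1.5}
    - {"translation":[13.3,25.23,0],"delta_rot":[0,0,0],"jaw":1.5}
    - {"translation":[13.3,25.23,0],"delta_rot":[0,0,0],"jaw":1.5}
    - {"translation":[13.3,25.23,0],"delta_rot":[0,0,0],"jaw":1.5}
    - {"translation":[13.3,25.23,0],"delta_rot":[0,0,0],"jaw":1.5}
    - {"translation":[13.3,25.23,0],"delta_rot":[0,0,0],"jaw":1.5}

```text
time: 14.1
tool_pos: [0.5551, 0.1155, 0.1838]
tool_rot: [-0.001, 0.258, 0.966, -0.001]
contact_force: [-0.0, -0.9, -2.1]
gripper_width: 0.273
grasp_force: 61.5
```

Emit:
send_rows:
  steps:
    - {"translation":[6.98,12.4,0],"delta_rot":[0,0,0],"jaw":1.5}
    - {"translation":[6.98,12.4,0],"delta_rot":[0,0,0],"jaw":1.5}
    - {"translation":[6.98,12.4,0],"delta_rot":[0,0,0],"jaw":1.5}
    - {"translation":[6.98,12.4,0],"delta_rot":[0,0,0],"jaw":1.5}
    - {"translation":[6.98,12.4,0],"delta_rot":[0,0,0],"jaw":1.5}
    - {"translation":[6.98,12.4,6.0],"delta_rot":[0,0,0],"jaw":1.5}
    - {"translation":[6.98,12.4,6.0],"delta_rot":[0,0,0],"jaw":1.5}
    - {"translation":[6.98,12.4,6.0],"delta_rot":[0,0,0],"jaw":1.5}

```text
time: 14.9
tool_pos: [0.5556, 0.255, 0.1218]
tool_rot: [-0.003, 0.26, 0.966, -0.002]
contact_force: [-0.0, -0.6, -2.2]
gripper_width: 0.269
grasp_force: 61.5
```

Emit:
send_rows:
  steps:
    - {"translation":[0,0,1.5],"delta_rot":[0,0,0],"jaw":1.5}
    - {"translation":[0,0,1.9],"delta_rot":[0,0,0],"jaw":1.5}
    - {"translation":[0,0,2.2],"delta_rot":[0,0,0],"jaw":1.5}
    - {"translation":[0,0,2.5],"delta_rot":[0,0,0],"jaw":1.5}
    - {"translation":[0,0,2.7],"delta_rot":[0,0,0],"jaw":1.5}
    - {"translation":[0,0,2.9],"delta_rot":[0,0,0],"jaw":1.5}
    - {"translation":[0,0,2.9],"delta_rot":[0,0,0],"jaw":1.5}
    - {"translation":[0,0,2.9],"delta_rot":[0,0,0],"jaw":1.5}

```text
time: 15.7
tool_pos: [0.5584, 0.2573, 0.1023]
tool_rot: [0.0, 0.258, 0.966, -0.001]
contact_force: [-11.9, -5.6, 21.3]
gripper_width: 0.274
grasp_force: 64.7
```

Emit:
send_rows:
  steps:
    - {"translation":[0,0,0],"delta_rot":[0,0,0],"jaw":1.5}
    - {"translation":[0,0,0],"delta_rot":[0,0,0],"jaw":1.5}
    - {"translation":[0,0,0],"delta_rot":[0,0,0],"jaw":1.5}
    - {"translation":[0,0,0],"delta_rot":[0,0,0],"jaw":1.5}
    - {"translation":[0,0,0],"delta_rot":[0,0,0],"jaw":1.5}
    - {"translation":[0,0,0],"delta_rot":[0,0,0],"jaw":1.5}
    - {"translation":[0,0,0],"delta_rot":[0,0,0],"jaw":1.5}
    - {"translation":[0,0,0],"delta_rot":[0,0,0],"jaw":1.5}

```text
time: 16.5
tool_pos: [0.5584, 0.2573, 0.1023]
tool_rot: [0.0, 0.258, 0.966, -0.001]
contact_force: [-11.9, -6.5, 20.7]
gripper_width: 0.278
grasp_force: 64.7
```

Emit:
send_rows:
  steps:
    - {"translation":[0,0,-2.9],"delta_rot":[0,0,0],"jaw":1.5}
    - {"translation":[0,0,-2.9],"delta_rot":[0,0,0],"jaw":1.5}
    - {"translation":[0,0,-2.9],"delta_rot":[0,0,0],"jaw":1.5}
    - {"translation":[6.6,9.32,-2.9],"delta_rot":[0,0,0],"jaw":1.5}
    - {"translation":[6.6,9.32,-2.9],"delta_rot":[0,0,0],"jaw":1.5}
    - {"translation":[6.6,9.32,-2.9],"delta_rot":[0,0,0],"jaw":1.5}
    - {"translation":[6.6,9.32,-2.9],"delta_rot":[0,0,0],"jaw":1.5}
    - {"translation":[6.6,9.32,-2.9],"delta_rot":[0,0,0],"jaw":1.5}

```text
time: 17.3
tool_pos: [0.5463, 0.3706, 0.1237]
tool_rot: [-0.001, 0.258, 0.966, -0.001]
contact_force: [-0.4, -0.5, -2.7]
gripper_width: 0.275
grasp_force: 61.7
```

Emit:
send_rows:
  steps:
    - {"translation":[0,0,1.5],"delta_rot":[0,0,0],"jaw":1.5}
    - {"translation":[0,0,1.9],"delta_rot":[0,0,0],"jaw":1.5}
    - {"translation":[0,0,2.2],"delta_rot":[0,0,0],"jaw":1.5}
    - {"translation":[0,0,2.5],"delta_rot":[0,0,0],"jaw":1.5}
    - {"translation":[0,0,2.7],"delta_rot":[0,0,0],"jaw":1.5}
    - {"translation":[0,0,2.9],"delta_rot":[0,0,0],"jaw":1.5}
    - {"translation":[0,0,2.9],"delta_rot":[0,0,0],"jaw":1.5}
    - {"translation":[0,0,2.9],"delta_rot":[0,0,0],"jaw":1.5}

```text
time: 18.1
tool_pos: [0.5473, 0.3701, 0.1024]
tool_rot: [-0.0, 0.259, 0.966, -0.001]
contact_force: [-13.0, -7.1, 26.1]
gripper_width: 0.274
grasp_force: 65.4
```

Emit:
send_rows:
  steps:
    - {"translation":[0,0,0],"delta_rot":[0,0,0],"jaw":1.5}
    - {"translation":[0,0,0],"delta_rot":[0,0,0],"jaw":1.5}
    - {"translation":[0,0,0],"delta_rot":[0,0,0],"jaw":1.5}
    - {"translation":[0,0,0],"delta_rot":[0,0,0],"jaw":1.5}
    - {"translation":[0,0,0],"delta_rot":[0,0,0],"jaw":1.5}
    - {"translation":[0,0,0],"delta_rot":[0,0,0],"jaw":1.5}
    - {"translation":[0,0,0],"delta_rot":[0,0,0],"jaw":1.5}
    - {"translation":[0,0,0],"delta_rot":[0,0,0],"jaw":1.5}

```text
time: 18.9
tool_pos: [0.5473, 0.3701, 0.1023]
tool_rot: [-0.0, 0.259, 0.966, -0.001]
contact_force: [-13.9, -7.7, 26.5]
gripper_width: 0.274
grasp_force: 65.4
```

```bash
python3 st.py; python3 plan.py "547 371 185 150 1.5 3" "620 180 185 150 1.5 5" "709 -49.6 185 150 1.5 6" "709 -49.6 140 150 1.5 2" "709 -49.6 95 150 1.5 2" "709 -49.6 68 150 1.5 2" "709 -49.6 64 150 1.5 4"
```

```text
t 18.9 pos [547.3 370.1 102.3] psi 149.99 F [-13.9  -7.7  26.5] w 23.4 g 65.4 cmd [547. 371.  96. 150.]
  3x T[-0.0, 0.0, -8.9] rz -0.0 jaw 1.5
  5x T[-15.88, -12.89, -8.9] rz -0.0 jaw 1.5
--
  6x T[-19.18, -15.43, -0.0] rz -0.0 jaw 1.5
  2x T[-19.18, -15.43, 4.5] rz -0.0 jaw 1.5
--
  2x T[-0.0, -0.0, 4.5] rz -0.0 jaw 1.5
  2x T[-0.0, -0.0, 7.2] rz -0.0 jaw 1.5
  4x T[-0.0, -0.0, 7.6] rz -0.0 jaw 1.5
--
```

Emit:
send_rows:
  steps:
    - {"translation":[0,0,-8.9],"delta_rot":[0,0,0],"jaw":1.5}
    - {"translation":[0,0,-8.9],"delta_rot":[0,0,0],"jaw":1.5}
    - {"translation":[0,0,-8.9],"delta_rot":[0,0,0],"jaw":1.5}
    - {"translation":[-15.88,-12.89,-8.9],"delta_rot":[0,0,0],"jaw":1.5}
    - {"translation":[-15.88,-12.89,-8.9],"delta_rot":[0,0,0],"jaw":1.5}
    - {"translation":[-15.88,-12.89,-8.9],"delta_rot":[0,0,0],"jaw":1.5}
    - {"translation":[-15.88,-12.89,-8.9],"delta_rot":[0,0,0],"jaw":1.5}
    - {"translation":[-15.88,-12.89,-8.9],"delta_rot":[0,0,0],"jaw":1.5}

```text
time: 19.7
tool_pos: [0.6211, 0.1742, 0.1834]
tool_rot: [-0.001, 0.262, 0.965, -0.002]
contact_force: [0.1, 0.8, -2.9]
gripper_width: 0.275
grasp_force: 61.6
```

Emit:
send_rows:
  steps:
    - {"translation":[-19.18,-15.43,0],"delta_rot":[0,0,0],"jaw":1.5}
    - {"translation":[-19.18,-15.43,0],"delta_rot":[0,0,0],"jaw":1.5}
    - {"translation":[-19.18,-15.43,0],"delta_rot":[0,0,0],"jaw":1.5}
    - {"translation":[-19.18,-15.43,0],"delta_rot":[0,0,0],"jaw":1.5}
    - {"translation":[-19.18,-15.43,0],"delta_rot":[0,0,0],"jaw":1.5}
    - {"translation":[-19.18,-15.43,0],"delta_rot":[0,0,0],"jaw":1.5}
    - {"translation":[-19.18,-15.43,4.5],"delta_rot":[0,0,0],"jaw":1.5}
    - {"translation":[-19.18,-15.43,4.5],"delta_rot":[0,0,0],"jaw":1.5}

```text
time: 20.5
tool_pos: [0.7043, -0.0485, 0.1315]
tool_rot: [-0.007, 0.259, 0.966, -0.0]
contact_force: [-2.8, 0.2, -5.0]
gripper_width: 0.274
grasp_force: 61.4
```

```bash
python3 st.py
cat > units.py <<'E'
from h import *
from plant import *
import sys
U=dict(A=(517,374),B=(587,266),C=(572,-249),D=(505,-372),E=(418,-255))
F={n:grab_frame(n) for n in("top","side")}
for n,f in F.items():
    W=cloud(f);H=hsv(f)
    for nm,c in U.items():
        m=(np.hypot(W[...,0]-c[0]/1e3,W[...,1]-c[1]/1e3)<.068)&(W[...,2]>.034)&(W[...,2]<.055)
        if m.sum()<150: continue
        m=max(comps(m,5),key=lambda a:a.sum())
        o=(H[...,0]>5)&(H[...,0]<22)&(H[...,1]>130)&m;r=rect(W[m])
        print(n,nm,r,"case z",round(np.median(W[m&~o][:,2])*1e3,1),"cover",np.round(np.median(W[o],0)*1000,1) if o.any() else None,o.sum())
cv2.imwrite("pics/"+sys.argv[1]+".png",F["top"]["pixels"])
E
python3 units.py top2
```

```text
t 20.5 pos [704.3 -48.5 131.5] psi 149.98 F [-2.8  0.2 -5. ] w 23.4 g 61.4 cmd [709.  -49.5  64.  150. ]
top A [516.9 374.6 112.3  34.1  -5.2] case z 41.2 cover [546.2 372.   41.1] 75
top B [586.6 266.3 112.7  32.5  15.9] case z 41.1 cover [557.2 258.2  41.3] 74
top C [ 571.3 -248.9  114.    34.5    7.9] case z 41.1 cover [ 540.2 -253.8   41.1] 77
top D [ 504.5 -371.8  112.2   34.3    7.9] case z 41.2 cover [ 534.3 -369.1   41. ] 77
top E [ 418.3 -254.7  112.7   33.9   -5.7] case z 41.2 cover [ 446.5 -259.3   40.8] 79
side A [517.2 373.5 114.7  39.6  -5.6] case z 41.1 cover [548.1 372.   41.6] 25
side B [588.4 265.6 116.   35.9  16.4] case z 41.3 cover [560.2 258.1  41.8] 28
side C [ 571.3 -249.9  114.6   33.     8.5] case z 41.2 cover [ 542.4 -254.5   41.3] 80
side D [ 506.3 -372.3  117.1   32.4    7.5] case z 41.3 cover [ 535.4 -369.2   41.3] 104
side E [ 419.1 -256.1  114.1   34.4   -5.6] case z 41.3 cover [ 448.6 -259.4   41.3] 100
```

All five covers read flush with their cases in both views. I set the pusher down now.

Emit:
send_rows:
  steps:
    - {"translation":[0,0,3.5],"delta_rot":[0,0,0],"jaw":1.5}
    - {"translation":[0,0,5.0],"delta_rot":[0,0,0],"jaw":1.5}
    - {"translation":[0,0,6.0],"delta_rot":[0,0,0],"jaw":1.5}
    - {"translation":[0,0,6.8],"delta_rot":[0,0,0],"jaw":1.5}
    - {"translation":[0,0,7.4],"delta_rot":[0,0,0],"jaw":1.5}
    - {"translation":[0,0,7.7],"delta_rot":[0,0,0],"jaw":1.5}
    - {"translation":[0,0,7.8],"delta_rot":[0,0,0],"jaw":1.5}
    - {"translation":[0,0,7.8],"delta_rot":[0,0,0],"jaw":1.5}

```text
time: 21.4
tool_pos: [0.7097, -0.0492, 0.0629]
tool_rot: [0.0, 0.258, 0.966, 0.0]
contact_force: [0.5, 1.1, -2.5]
gripper_width: 0.273
grasp_force: 61.6
```

Emit:
send_rows:
  steps:
    - {"translation":[0,0,0],"delta_rot":[0,0,0],"jaw":1.5}
    - {"translation":[0,0,0],"delta_rot":[0,0,0],"jaw":1.5}
    - {"translation":[0,0,0],"delta_rot":[0,0,0],"jaw":8.5}
    - {"translation":[0,0,0],"delta_rot":[0,0,0],"jaw":8.5}
    - {"translation":[0,0,0],"delta_rot":[0,0,0],"jaw":8.5}
    - {"translation":[0,0,0],"delta_rot":[0,0,0],"jaw":8.5}
    - {"translation":[0,0,0],"delta_rot":[0,0,0],"jaw":8.5}
    - {"translation":[0,0,0],"delta_rot":[0,0,0],"jaw":8.5}

```text
time: 22.2
tool_pos: [0.7094, -0.0491, 0.0623]
tool_rot: [0.0, 0.258, 0.966, 0.0]
contact_force: [-0.6, -0.5, -0.4]
gripper_width: 0.999
grasp_force: 0.0
```

```bash
python3 st.py; echo '[709,-49.5,62,150]'>cmd.json; python3 plan.py "709 -49.5 185 150 8.5 3" "690 100 185 175 8.5 5"  "587 265.7 150 196.2 8.5 4" "587 265.7 110 196.2 6 4" "587 265.7 75 196.2 6 1" "587 265.7 30 196.2 6 1" "587 265.7 23 196.2 6 6"  "587 265.7 23 196.2 2 8"
```

```text
t 22.2 pos [709.4 -49.1  62.3] psi 150.04 F [-0.6 -0.5 -0.4] w 85.3 g 0.0 cmd [709.  -49.5  64.  150. ]
  3x T[0.0, 0.0, -12.3] rz -0.0 jaw 8.5
  5x T[9.12, 12.0, -12.3] rz -0.436 jaw 8.5
--
  4x T[11.71, 15.6, 3.5] rz -0.37 jaw 8.5
  4x T[11.71, 15.6, 7.5] rz -0.37 jaw 6.0
--
  1x T[0.0, 0.0, 3.5] rz -0.0 jaw 6.0
  1x T[0.0, 0.0, 8.0] rz -0.0 jaw 6.0
  6x T[0.0, 0.0, 8.7] rz -0.0 jaw 6.0
--
  8x T[0.0, 0.0, -0.0] rz -0.0 jaw 2.0
--
```

Emit:
send_rows:
  steps:
    - {"translation":[0,0,-12.3],"delta_rot":[0,0,0],"jaw":8.5}
    - {"translation":[0,0,-12.3],"delta_rot":[0,0,0],"jaw":8.5}
    - {"translation":[0,0,-12.3],"delta_rot":[0,0,0],"jaw":8.5}
    - {"translation":[9.12,12.0,-12.3],"delta_rot":[0,0,-0.436],"jaw":8.5}
    - {"translation":[9.12,12.0,-12.3],"delta_rot":[0,0,-0.436],"jaw":8.5}
    - {"translation":[9.12,12.0,-12.3],"delta_rot":[0,0,-0.436],"jaw":8.5}
    - {"translation":[9.12,12.0,-12.3],"delta_rot":[0,0,-0.436],"jaw":8.5}
    - {"translation":[9.12,12.0,-12.3],"delta_rot":[0,0,-0.436],"jaw":8.5}

```text
time: 23.0
tool_pos: [0.6899, 0.1017, 0.1853]
tool_rot: [-0.0, 0.043, 0.999, -0.0]
contact_force: [-0.1, -0.2, 1.0]
gripper_width: 0.994
grasp_force: 0.0
```

Emit:
send_rows:
  steps:
    - {"translation":[11.71,15.6,3.5],"delta_rot":[0,0,-0.37],"jaw":8.5}
    - {"translation":[11.71,15.6,3.5],"delta_rot":[0,0,-0.37],"jaw":8.5}
    - {"translation":[11.71,15.6,3.5],"delta_rot":[0,0,-0.37],"jaw":8.5}
    - {"translation":[11.71,15.6,3.5],"delta_rot":[0,0,-0.37],"jaw":8.5}
    - {"translation":[11.71,15.6,7.5],"delta_rot":[0,0,-0.37],"jaw":6.0}
    - {"translation":[11.71,15.6,7.5],"delta_rot":[0,0,-0.37],"jaw":6.0}
    - {"translation":[11.71,15.6,7.5],"delta_rot":[0,0,-0.37],"jaw":6.0}
    - {"translation":[11.71,15.6,7.5],"delta_rot":[0,0,-0.37],"jaw":6.0}

```text
time: 23.8
tool_pos: [0.589, 0.2648, 0.1122]
tool_rot: [0.001, -0.14, 0.99, 0.0]
contact_force: [0.1, -0.2, 0.3]
gripper_width: 0.703
grasp_force: 0.0
```

```bash
python3 st.py; python3 tall.py
```

```text
t 23.8 pos [589.  264.8 112.2] psi -163.91 F [ 0.1 -0.2  0.3] w 60.0 g 0.0 cmd [587.  265.7  23.  196.2]
top [707.7 -48.7  25.3  24.3 -29.4] [707.18470913 -48.27126629 100.79793621] 102 [138.11764706 216.15686275 231.83333333]
side [708.6 -49.4  27.   24.6  63.6] [705.8389723 -51.8857915  99.4267845] 86 [144.44186047 199.6744186  220.29069767]
```

```bash
python3 plan.py "587 265.7 23 196.2 2 1" "587 265.7 150 196.2 2 3" "575 196 150 196.5 2 4" "533.5 -34.8 150 197 2 6" "533.5 -34.8 110 197 2 2" "533.5 -34.8 80 197 2 2" "533.5 -34.8 65 197 2 2" "533.5 -34.8 58 197 2 4"
```

```text
1x T[0.0, 0.0, -0.0] rz -0.0 jaw 2.0
  3x T[0.0, 0.0, -12.7] rz -0.0 jaw 2.0
  4x T[3.1, -6.36, -12.7] rz -0.006 jaw 2.0
--
  6x T[10.54, -20.94, -0.0] rz -0.008 jaw 2.0
  2x T[10.54, -20.94, 4.0] rz -0.008 jaw 2.0
--
  2x T[-0.0, -0.0, 3.0] rz -0.0 jaw 2.0
  2x T[-0.0, -0.0, 4.5] rz -0.0 jaw 2.0
  4x T[-0.0, -0.0, 5.2] rz -0.0 jaw 2.0
--
```

Emit:
send_rows:
  steps:
    - {"translation":[0,0,3.5],"delta_rot":[0,0,0],"jaw":6}
    - {"translation":[0,0,7.0],"delta_rot":[0,0,0],"jaw":6}
    - {"translation":[0,0,8.7],"delta_rot":[0,0,0],"jaw":6}
    - {"translation":[0,0,8.7],"delta_rot":[0,0,0],"jaw":6}
    - {"translation":[0,0,8.7],"delta_rot":[0,0,0],"jaw":6}
    - {"translation":[0,0,8.7],"delta_rot":[0,0,0],"jaw":6}
    - {"translation":[0,0,8.7],"delta_rot":[0,0,0],"jaw":6}
    - {"translation":[0,0,8.7],"delta_rot":[0,0,0],"jaw":2}

```text
time: 24.7
tool_pos: [0.5881, 0.2663, 0.0249]
tool_rot: [0.001, -0.141, 0.99, 0.0]
contact_force: [0.5, 0.2, 0.2]
gripper_width: 0.551
grasp_force: 0.0
```

Emit:
send_rows:
  steps:
    - {"translation":[0,0,0],"delta_rot":[0,0,0],"jaw":2}
    - {"translation":[0,0,0],"delta_rot":[0,0,0],"jaw":2}
    - {"translation":[0,0,0],"delta_rot":[0,0,0],"jaw":2}
    - {"translation":[0,0,0],"delta_rot":[0,0,0],"jaw":2}
    - {"translation":[0,0,0],"delta_rot":[0,0,0],"jaw":2}
    - {"translation":[0,0,0],"delta_rot":[0,0,0],"jaw":2}
    - {"translation":[0,0,0],"delta_rot":[0,0,0],"jaw":2}
    - {"translation":[0,0,0],"delta_rot":[0,0,0],"jaw":2}

```text
time: 25.5
tool_pos: [0.5878, 0.2663, 0.0243]
tool_rot: [0.001, -0.141, 0.99, 0.0]
contact_force: [-0.5, -0.2, 6.3]
gripper_width: 0.37
grasp_force: 62.2
```

Emit:
send_rows:
  steps:
    - {"translation":[0,0,0],"delta_rot":[0,0,0],"jaw":2}
    - {"translation":[0,0,-12.7],"delta_rot":[0,0,0],"jaw":2}
    - {"translation":[0,0,-12.7],"delta_rot":[0,0,0],"jaw":2}
    - {"translation":[0,0,-12.7],"delta_rot":[0,0,0],"jaw":2}
    - {"translation":[3.1,-6.36,-12.7],"delta_rot":[0,0,-0.006],"jaw":2}
    - {"translation":[3.1,-6.36,-12.7],"delta_rot":[0,0,-0.006],"jaw":2}
    - {"translation":[3.1,-6.36,-12.7],"delta_rot":[0,0,-0.006],"jaw":2}
    - {"translation":[3.1,-6.36,-12.7],"delta_rot":[0,0,-0.006],"jaw":2}

```text
time: 26.3
tool_pos: [0.574, 0.1959, 0.1485]
tool_rot: [-0.001, -0.144, 0.99, 0.0]
contact_force: [0.1, 1.2, -4.7]
gripper_width: 0.366
grasp_force: 61.5
```

Emit:
send_rows:
  steps:
    - {"translation":[10.54,-20.94,0],"delta_rot":[0,0,-0.008],"jaw":2}
    - {"translation":[10.54,-20.94,0],"delta_rot":[0,0,-0.008],"jaw":2}
    - {"translation":[10.54,-20.94,0],"delta_rot":[0,0,-0.008],"jaw":2}
    - {"translation":[10.54,-20.94,0],"delta_rot":[0,0,-0.008],"jaw":2}
    - {"translation":[10.54,-20.94,0],"delta_rot":[0,0,-0.008],"jaw":2}
    - {"translation":[10.54,-20.94,0],"delta_rot":[0,0,-0.008],"jaw":2}
    - {"translation":[10.54,-20.94,4.0],"delta_rot":[0,0,-0.008],"jaw":2}
    - {"translation":[10.54,-20.94,4.0],"delta_rot":[0,0,-0.008],"jaw":2}

```text
time: 27.1
tool_pos: [0.5301, -0.0327, 0.1046]
tool_rot: [-0.005, -0.148, 0.989, 0.002]
contact_force: [-1.5, -0.0, -4.5]
gripper_width: 0.362
grasp_force: 61.7
```

Emit:
send_rows:
  steps:
    - {"translation":[0,0,3.0],"delta_rot":[0,0,0],"jaw":2}
    - {"translation":[0,0,3.0],"delta_rot":[0,0,0],"jaw":2}
    - {"translation":[0,0,4.5],"delta_rot":[0,0,0],"jaw":2}
    - {"translation":[0,0,4.5],"delta_rot":[0,0,0],"jaw":2}
    - {"translation":[0,0,5.2],"delta_rot":[0,0,0],"jaw":2}
    - {"translation":[0,0,5.2],"delta_rot":[0,0,0],"jaw":2}
    - {"translation":[0,0,5.2],"delta_rot":[0,0,0],"jaw":2}
    - {"translation":[0,0,5.2],"delta_rot":[0,0,0],"jaw":2}

```text
time: 27.9
tool_pos: [0.5342, -0.0347, 0.0589]
tool_rot: [0.0, -0.148, 0.989, -0.0]
contact_force: [-0.2, 0.6, -3.6]
gripper_width: 0.364
grasp_force: 61.9
```

```bash
python3 st.py
python3 - <<'E'
from plant import *
from h import *
f=grab_frame("side"); cv2.imwrite("pics/side3.png",cv2.resize(f["pixels"][200:320,240:400],(800,600)))
E
```

```text
t 27.9 pos [534.2 -34.7  58.9] psi -162.98 F [-0.2  0.6 -3.6] w 31.1 g 61.9 cmd [533.5 -34.8  58.  197. ]
```

View pics/side3.png

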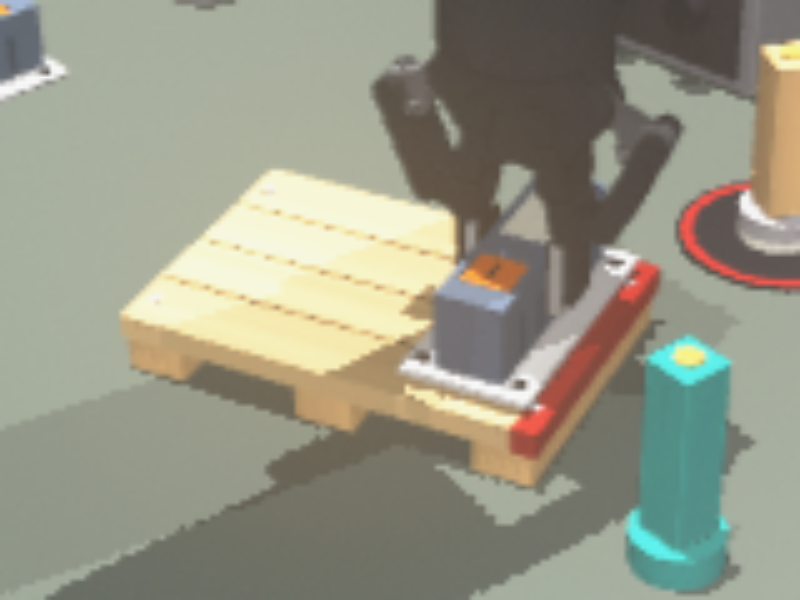

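The unit hovers level and square over the red end, with its corner at about (525,400). I lower and release it, then check.

```bash
python3 plan.py "533.5 -34.8 56 197 2 2" "533.5 -34.8 54 197 2 1" "533.5 -34.8 53 197 2 5" "533.5 -34.8 53 197 4.4 4" "533.5 -34.8 130 197 4.4 4" "525 180 130 183 8 8"
```

```text
2x T[-0.0, -0.0, 0.2] rz -0.0 jaw 2.0
  1x T[-0.0, -0.0, 0.4] rz -0.0 jaw 2.0
  5x T[-0.0, -0.0, 0.5] rz -0.0 jaw 2.0
--
  4x T[-0.0, -0.0, -0.0] rz -0.0 jaw 4.4
  4x T[-0.0, -0.0, -7.7] rz -0.0 jaw 4.4
--
  8x T[-5.46, 20.79, -0.0] rz 0.244 jaw 8.0
--
```

Emit:
send_rows:
  steps:
    - {"translation":[0,0,0.2],"delta_rot":[0,0,0],"jaw":2}
    - {"translation":[0,0,0.3],"delta_rot":[0,0,0],"jaw":2}
    - {"translation":[0,0,0.4],"delta_rot":[0,0,0],"jaw":2}
    - {"translation":[0,0,0.5],"delta_rot":[0,0,0],"jaw":2}
    - {"translation":[0,0,0.5],"delta_rot":[0,0,0],"jaw":2}
    - {"translation":[0,0,0.5],"delta_rot":[0,0,0],"jaw":2}
    - {"translation":[0,0,0.5],"delta_rot":[0,0,0],"jaw":2}
    - {"translation":[0,0,0.5],"delta_rot":[0,0,0],"jaw":2}

```text
time: 28.75
tool_pos: [0.5338, -0.0346, 0.0543]
tool_rot: [-0.0, -0.148, 0.989, 0.0]
contact_force: [-5.5, -0.2, 4.6]
gripper_width: 0.367
grasp_force: 63.0
```

Emit:
send_rows:
  steps:
    - {"translation":[0,0,0],"delta_rot":[0,0,0],"jaw":4.4}
    - {"translation":[0,0,0],"delta_rot":[0,0,0],"jaw":4.4}
    - {"translation":[0,0,0],"delta_rot":[0,0,0],"jaw":4.4}
    - {"translation":[0,0,0],"delta_rot":[0,0,0],"jaw":4.4}
    - {"translation":[0,0,-7.7],"delta_rot":[0,0,0],"jaw":4.4}
    - {"translation":[0,0,-7.7],"delta_rot":[0,0,0],"jaw":4.4}
    - {"translation":[0,0,-7.7],"delta_rot":[0,0,0],"jaw":4.4}
    - {"translation":[0,0,-7.7],"delta_rot":[0,0,0],"jaw":4.4}

```text
time: 29.55
tool_pos: [0.5343, -0.0346, 0.131]
tool_rot: [0.001, -0.148, 0.989, -0.0]
contact_force: [0.0, 1.3, -0.4]
gripper_width: 0.511
grasp_force: 0.0
```

Emit:
send_rows:
  steps:
    - {"translation":[-5.46,20.79,0],"delta_rot":[0,0,0.244],"jaw":6}
    - {"translation":[-5.46,20.79,0],"delta_rot":[0,0,0.244],"jaw":6}
    - {"translation":[-5.46,20.79,0],"delta_rot":[0,0,0.244],"jaw":6}
    - {"translation":[-5.46,20.79,0],"delta_rot":[0,0,0.244],"jaw":6}
    - {"translation":[-5.46,20.79,0],"delta_rot":[0,0,0.244],"jaw":6}
    - {"translation":[-5.46,20.79,0],"delta_rot":[0,0,0.244],"jaw":6}
    - {"translation":[-5.46,20.79,0],"delta_rot":[0,0,0.244],"jaw":6}
    - {"translation":[-5.46,20.79,0],"delta_rot":[0,0,0.244],"jaw":6}

```text
time: 30.35
tool_pos: [0.5247, 0.1791, 0.1292]
tool_rot: [-0.001, -0.026, 1.0, -0.0]
contact_force: [-0.2, -1.1, 0.1]
gripper_width: 0.699
grasp_force: 0.0
```

```bash
cat > skid.py <<'E'
# positions of case tops in the skid's frame: layer heights 72 and 114 mm
from h import *
from plant import *
import sys
C=np.array([514.8,26.4]);a=np.radians(107);X=np.array([np.cos(a),np.sin(a)]);Y=np.array([-X[1],X[0]])
for n in ("top","side"):
    f=grab_frame(n);W=cloud(f)*1000
    q=(W[...,:2]-C)@np.c_[X,Y];ok=(abs(q[...,0])<115)&(abs(q[...,1])<85)
    m=ok&(W[...,2]>24)&(W[...,2]<33);
    print(n,"deck extents x",np.round(np.percentile(q[m][:,0],[.5,99.5]),1),"y",np.round(np.percentile(q[m][:,1],[.5,99.5]),1))
    for lo,hi in((62,82),(104,124)):
        for k in comps(ok&(W[...,2]>lo)&(W[...,2]<hi),100):
            P=W[k];r=rect(np.c_[q[k],P[:,2]]/1000);print("  z",round(np.median(P[:,2]),1),r,k.sum())
    if len(sys.argv)>1: cv2.imwrite(f"pics/{sys.argv[1]}_{n}.png",cv2.resize(f["pixels"][190:310,240:400] if n=="side" else f["pixels"][190:310,230:390],(800,600)))
E
python3 skid.py; python3 st.py
python3 plan.py "517.1 374 130 174.7 6 6" "517.1 374 60 174.7 6 2" "517.1 374 26 174.7 6 2" "517.1 374 24 174.7 6 3" "517.1 374 24 174.7 2 3" "517.1 374 24 174.7 2 8" "517.1 374 150 174.7 2 3" "500 290 150 150 2 5" "536 66.4 150 107 2 7" "536 66.4 140 107 2 1" "536 66.4 90 107 2 2" "536 66.4 65 107 2 2" "536 66.4 59 107 2 4"
```

```text
top deck extents x [-101.1  101.5] y [-69.2  70.1]
  z 71.1 [-63.2  -0.2 113.1  32.3  89.5] 635
side deck extents x [-102.9  101.1] y [-70.1  71.3]
  z 71.3 [-64.5  -0.2 115.3  33.6  89.4] 542
t 30.45 pos [525.1 179.  129.8] psi -177.06 F [0.3 0.6 0.6] w 60.1 g 0.0 cmd [525. 180. 130. 183.]
  6x T[-0.23, 19.41, -0.0] rz 0.145 jaw 6.0
  2x T[-0.23, 19.41, 7.0] rz 0.145 jaw 6.0
--
  2x T[0.0, 0.0, 3.4] rz -0.0 jaw 6.0
  3x T[0.0, 0.0, 3.6] rz -0.0 jaw 6.0
  3x T[0.0, 0.0, 3.6] rz -0.0 jaw 2.0
--
  8x T[0.0, 0.0, -0.0] rz -0.0 jaw 2.0
--
  3x T[0.0, 0.0, -12.6] rz -0.0 jaw 2.0
  5x T[0.93, -8.52, -12.6] rz 0.431 jaw 2.0
--
  7x T[-14.3, -17.56, -0.0] rz 0.75 jaw 2.0
  1x T[-14.3, -17.56, 1.0] rz 0.75 jaw 2.0
--
  2x T[-0.0, -0.0, 5.0] rz 0.0 jaw 2.0
  2x T[-0.0, -0.0, 7.5] rz 0.0 jaw 2.0
  4x T[-0.0, -0.0, 8.1] rz 0.0 jaw 2.0
--
```

Emit:
send_rows:
  steps:
    - {"translation":[-0.23,19.41,0],"delta_rot":[0,0,0.145],"jaw":6}
    - {"translation":[-0.23,19.41,0],"delta_rot":[0,0,0.145],"jaw":6}
    - {"translation":[-0.23,19.41,0],"delta_rot":[0,0,0.145],"jaw":6}
    - {"translation":[-0.23,19.41,0],"delta_rot":[0,0,0.145],"jaw":6}
    - {"translation":[-0.23,19.41,0],"delta_rot":[0,0,0.145],"jaw":6}
    - {"translation":[-0.23,19.41,0],"delta_rot":[0,0,0.145],"jaw":6}
    - {"translation":[-0.23,19.41,7.0],"delta_rot":[0,0,0.145],"jaw":6}
    - {"translation":[-0.23,19.41,7.0],"delta_rot":[0,0,0.145],"jaw":6}

```text
time: 31.25
tool_pos: [0.516, 0.3713, 0.0569]
tool_rot: [-0.002, 0.047, 0.999, -0.001]
contact_force: [-1.4, -0.6, -1.2]
gripper_width: 0.704
grasp_force: 0.0
```

Emit:
send_rows:
  steps:
    - {"translation":[0,0,3.4],"delta_rot":[0,0,0],"jaw":6}
    - {"translation":[0,0,3.4],"delta_rot":[0,0,0],"jaw":6}
    - {"translation":[0,0,3.6],"delta_rot":[0,0,0],"jaw":6}
    - {"translation":[0,0,3.6],"delta_rot":[0,0,0],"jaw":6}
    - {"translation":[0,0,3.6],"delta_rot":[0,0,0],"jaw":6}
    - {"translation":[0,0,3.6],"delta_rot":[0,0,0],"jaw":2}
    - {"translation":[0,0,3.6],"delta_rot":[0,0,0],"jaw":2}
    - {"translation":[0,0,3.6],"delta_rot":[0,0,0],"jaw":2}

```text
time: 32.05
tool_pos: [0.5179, 0.3748, 0.0257]
tool_rot: [0.001, 0.046, 0.999, 0.001]
contact_force: [0.6, 1.0, 3.8]
gripper_width: 0.369
grasp_force: 62.1
```

Emit:
send_rows:
  steps:
    - {"translation":[0,0,0],"delta_rot":[0,0,0],"jaw":2}
    - {"translation":[0,0,0],"delta_rot":[0,0,0],"jaw":2}
    - {"translation":[0,0,0],"delta_rot":[0,0,0],"jaw":2}
    - {"translation":[0,0,0],"delta_rot":[0,0,0],"jaw":2}
    - {"translation":[0,0,0],"delta_rot":[0,0,0],"jaw":2}
    - {"translation":[0,0,0],"delta_rot":[0,0,0],"jaw":2}
    - {"translation":[0,0,0],"delta_rot":[0,0,0],"jaw":2}
    - {"translation":[0,0,0],"delta_rot":[0,0,0],"jaw":2}

```text
time: 32.85
tool_pos: [0.5179, 0.3749, 0.0257]
tool_rot: [0.001, 0.046, 0.999, 0.001]
contact_force: [-0.8, 1.1, 6.0]
gripper_width: 0.36
grasp_force: 62.4
```

Emit:
send_rows:
  steps:
    - {"translation":[0,0,-12.6],"delta_rot":[0,0,0],"jaw":2}
    - {"translation":[0,0,-12.6],"delta_rot":[0,0,0],"jaw":2}
    - {"translation":[0,0,-12.6],"delta_rot":[0,0,0],"jaw":2}
    - {"translation":[0.93,-8.52,-12.6],"delta_rot":[0,0,0.431],"jaw":2}
    - {"translation":[0.93,-8.52,-12.6],"delta_rot":[0,0,0.431],"jaw":2}
    - {"translation":[0.93,-8.52,-12.6],"delta_rot":[0,0,0.431],"jaw":2}
    - {"translation":[0.93,-8.52,-12.6],"delta_rot":[0,0,0.431],"jaw":2}
    - {"translation":[0.93,-8.52,-12.6],"delta_rot":[0,0,0.431],"jaw":2}

```text
time: 33.65
tool_pos: [0.4995, 0.2901, 0.1493]
tool_rot: [-0.001, 0.257, 0.966, -0.0]
contact_force: [-0.5, -0.4, -3.5]
gripper_width: 0.366
grasp_force: 61.9
```

Emit:
send_rows:
  steps:
    - {"translation":[-14.3,-17.56,0],"delta_rot":[0,0,0.75],"jaw":2}
    - {"translation":[-14.3,-17.56,0],"delta_rot":[0,0,0.75],"jaw":2}
    - {"translation":[-14.3,-17.56,0],"delta_rot":[0,0,0.75],"jaw":2}
    - {"translation":[-14.3,-17.56,0],"delta_rot":[0,0,0.75],"jaw":2}
    - {"translation":[-14.3,-17.56,0],"delta_rot":[0,0,0.75],"jaw":2}
    - {"translation":[-14.3,-17.56,0],"delta_rot":[0,0,0.75],"jaw":2}
    - {"translation":[-14.3,-17.56,0],"delta_rot":[0,0,0.75],"jaw":2}
    - {"translation":[-14.3,-17.56,1.0],"delta_rot":[0,0,0.75],"jaw":2}

```text
time: 34.45
tool_pos: [0.5374, 0.0678, 0.1414]
tool_rot: [0.001, 0.593, 0.805, 0.001]
contact_force: [-0.4, 0.0, -2.1]
gripper_width: 0.364
grasp_force: 62.2
```

Emit:
send_rows:
  steps:
    - {"translation":[0,0,5.0],"delta_rot":[0,0,0],"jaw":2}
    - {"translation":[0,0,5.0],"delta_rot":[0,0,0],"jaw":2}
    - {"translation":[0,0,7.5],"delta_rot":[0,0,0],"jaw":2}
    - {"translation":[0,0,7.5],"delta_rot":[0,0,0],"jaw":2}
    - {"translation":[0,0,8.1],"delta_rot":[0,0,0],"jaw":2}
    - {"translation":[0,0,8.1],"delta_rot":[0,0,0],"jaw":2}
    - {"translation":[0,0,8.1],"delta_rot":[0,0,0],"jaw":2}
    - {"translation":[0,0,8.1],"delta_rot":[0,0,0],"jaw":2}

```text
time: 35.25
tool_pos: [0.537, 0.0667, 0.0605]
tool_rot: [0.001, 0.594, 0.804, 0.001]
contact_force: [0.6, -0.2, -3.0]
gripper_width: 0.362
grasp_force: 62.1
```

```bash
python3 st.py; python3 skid.py a
```

```text
t 35.25 pos [537.   66.7  60.5] psi 107.08 F [ 0.6 -0.2 -3. ] w 30.9 g 62.1 cmd [536.   66.4  59.  107. ]
top deck extents x [-101.8   80.2] y [-69.   70.5]
  z 71.2 [-63.1   0.  112.9  32.8  89.5] 621
  z 75.9 [ 68.6 -31.4  39.2  31.4  -2.5] 152
side deck extents x [-102.9  101.4] y [-67.9  71.3]
  z 74.8 [ 29.9 -27.6 114.1  52.6   6.6] 499
  z 71.3 [-64.1   0.  114.8  34.6  89.9] 543
  z 115.6 [ 22.7 -28.6 111.8  27.3  79.5] 207
```

View pics/a_side.png

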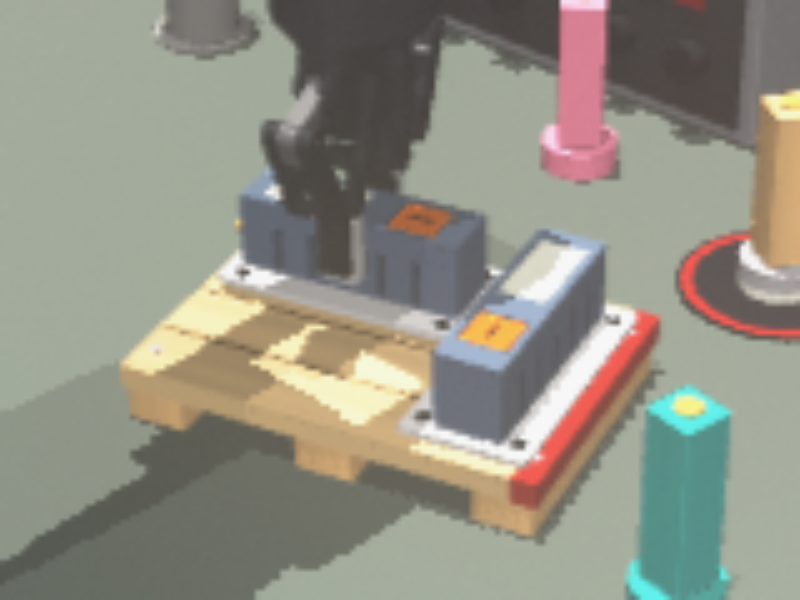

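The side crop shows the second unit hovering parallel to the skid, with a small base gap at about (470,300). I lower and release it, then fetch unit C.

```bash
python3 plan.py  "536 66.4 57 107 2 1" "536 66.4 55.5 107 2 1" "536 66.4 54 107 2 1" "536 66.4 53.5 107 2 5" "536 66.4 53.5 107 4.4 4" "536 66.4 135 107 4.4 4" "555 -150 140 150 6 8" "571.4 -249.2 130 188.3 6 6" "571.4 -249.2 65 188.3 6 2" "571.4 -249.2 26 188.3 6 2" "571.4 -249.2 24 188.3 6 3" "571.4 -249.2 24 188.3 2 3" "571.4 -249.2 24 188.3 2 3" "571.4 -249.2 150 188.3 2 5"  "545 -100 150 150 2 8" "474.8 47.6 150 107 2 7" "474.8 47.6 140 107 2 1" "474.8 47.6 90 107 2 2" "474.8 47.6 65 107 2 2" "474.8 47.6 59 107 2 4"
```

```text
1x T[-0.0, -0.0, 0.2] rz 0.0 jaw 2.0
  1x T[-0.0, -0.0, 0.35] rz 0.0 jaw 2.0
  1x T[-0.0, -0.0, 0.5] rz 0.0 jaw 2.0
  5x T[-0.0, -0.0, 0.55] rz 0.0 jaw 2.0
--
  4x T[-0.0, -0.0, -0.0] rz 0.0 jaw 4.4
  4x T[-0.0, -0.0, -8.15] rz 0.0 jaw 4.4
--
  8x T[-21.25, -4.52, -0.5] rz -0.75 jaw 6.0
--
  6x T[-6.38, -7.77, 1.0] rz -0.668 jaw 6.0
  2x T[-6.38, -7.77, 7.5] rz -0.668 jaw 6.0
--
  2x T[0.0, 0.0, 3.9] rz -0.0 jaw 6.0
  3x T[0.0, 0.0, 4.1] rz -0.0 jaw 6.0
  3x T[0.0, 0.0, 4.1] rz -0.0 jaw 2.0
--
  3x T[0.0, 0.0, -0.0] rz -0.0 jaw 2.0
  5x T[0.0, 0.0, -12.6] rz -0.0 jaw 2.0
--
  8x T[0.47, 15.15, -0.0] rz 0.668 jaw 2.0
--
  7x T[13.45, 9.27, -0.0] rz 0.75 jaw 2.0
  1x T[13.45, 9.27, 1.0] rz 0.75 jaw 2.0
--
  2x T[0.0, -0.0, 5.0] rz 0.0 jaw 2.0
  2x T[0.0, -0.0, 7.5] rz 0.0 jaw 2.0
  4x T[0.0, -0.0, 8.1] rz 0.0 jaw 2.0
--
```

Emit:
send_rows:
  steps:
    - {"translation":[0,0,0.2],"delta_rot":[0,0,0],"jaw":2}
    - {"translation":[0,0,0.35],"delta_rot":[0,0,0],"jaw":2}
    - {"translation":[0,0,0.5],"delta_rot":[0,0,0],"jaw":2}
    - {"translation":[0,0,0.55],"delta_rot":[0,0,0],"jaw":2}
    - {"translation":[0,0,0.55],"delta_rot":[0,0,0],"jaw":2}
    - {"translation":[0,0,0.55],"delta_rot":[0,0,0],"jaw":2}
    - {"translation":[0,0,0.55],"delta_rot":[0,0,0],"jaw":2}
    - {"translation":[0,0,0.55],"delta_rot":[0,0,0],"jaw":2}

```text
time: 36.15
tool_pos: [0.5364, 0.0666, 0.0557]
tool_rot: [-0.0, 0.594, 0.804, -0.0]
contact_force: [-6.5, -0.3, 9.4]
gripper_width: 0.365
grasp_force: 63.8
```

Emit:
send_rows:
  steps:
    - {"translation":[0,0,0],"delta_rot":[0,0,0],"jaw":4.4}
    - {"translation":[0,0,0],"delta_rot":[0,0,0],"jaw":4.4}
    - {"translation":[0,0,0],"delta_rot":[0,0,0],"jaw":4.4}
    - {"translation":[0,0,0],"delta_rot":[0,0,0],"jaw":4.4}
    - {"translation":[0,0,-8.15],"delta_rot":[0,0,0],"jaw":4.4}
    - {"translation":[0,0,-8.15],"delta_rot":[0,0,0],"jaw":4.4}
    - {"translation":[0,0,-8.15],"delta_rot":[0,0,0],"jaw":4.4}
    - {"translation":[0,0,-8.15],"delta_rot":[0,0,0],"jaw":4.4}

```text
time: 36.95
tool_pos: [0.5369, 0.0667, 0.1362]
tool_rot: [0.001, 0.594, 0.804, 0.001]
contact_force: [0.0, 0.2, 0.6]
gripper_width: 0.517
grasp_force: 0.0
```

Emit:
send_rows:
  steps:
    - {"translation":[-21.25,-4.52,-0.5],"delta_rot":[0,0,-0.75],"jaw":6}
    - {"translation":[-21.25,-4.52,-0.5],"delta_rot":[0,0,-0.75],"jaw":6}
    - {"translation":[-21.25,-4.52,-0.5],"delta_rot":[0,0,-0.75],"jaw":6}
    - {"translation":[-21.25,-4.52,-0.5],"delta_rot":[0,0,-0.75],"jaw":6}
    - {"translation":[-21.25,-4.52,-0.5],"delta_rot":[0,0,-0.75],"jaw":6}
    - {"translation":[-21.25,-4.52,-0.5],"delta_rot":[0,0,-0.75],"jaw":6}
    - {"translation":[-21.25,-4.52,-0.5],"delta_rot":[0,0,-0.75],"jaw":6}
    - {"translation":[-21.25,-4.52,-0.5],"delta_rot":[0,0,-0.75],"jaw":6}

```text
time: 37.75
tool_pos: [0.5545, -0.1492, 0.1385]
tool_rot: [-0.002, 0.259, 0.966, 0.0]
contact_force: [0.7, 0.4, -1.2]
gripper_width: 0.703
grasp_force: 0.0
```

```bash
python3 st.py; python3 skid.py; python3 tall.py; python3 units.py top3
```

```text
t 37.75 pos [ 554.5 -149.2  138.5] psi 149.99 F [ 0.7  0.4 -1.2] w 60.1 g 0.0 cmd [474.8  47.6  59.  107. ]
top deck extents x [-101.3  101.9] y [-69.5  70.3]
  z 71.1 [-63.1   0.3 112.   33.  -90. ] 636
  z 71.1 [ 3.200e+01 -3.100e+01  1.117e+02  3.300e+01 -1.000e-01] 645
side deck extents x [-102.8  101.2] y [-68.6  71.4]
  z 71.1 [ 31.5 -31.4 114.2  38.1   0. ] 518
  z 71.3 [-64.4  -0.3 114.7  34.   89.8] 542
top [708.  -48.6  25.2  24.1 -28.3] [707.41008285 -48.42641557 100.44036432] 100 [130.58 210.45 226.94]
top D [ 505.  -370.9  112.4   34.9    7.2] case z 41.0 cover [ 533.4 -368.8   40.6] 78
top E [ 418.4 -254.8  112.4   32.8   -6.4] case z 41.3 cover [ 446.4 -258.9   41.2] 80
side C [ 572.  -249.8  116.    33.3    8. ] case z 41.3 cover [ 542.6 -254.8   41.4] 73
side D [ 505.6 -372.4  115.8   32.4    7.3] case z 41.3 cover [ 535.7 -368.7   41.4] 100
side E [ 419.3 -256.1  115.3   35.    -4.5] case z 41.3 cover [ 449.6 -259.2   41.6] 95
```

Emit:
send_rows:
  steps:
    - {"translation":[-6.38,-7.77,1.0],"delta_rot":[0,0,-0.668],"jaw":6}
    - {"translation":[-6.38,-7.77,1.0],"delta_rot":[0,0,-0.668],"jaw":6}
    - {"translation":[-6.38,-7.77,1.0],"delta_rot":[0,0,-0.668],"jaw":6}
    - {"translation":[-6.38,-7.77,1.0],"delta_rot":[0,0,-0.668],"jaw":6}
    - {"translation":[-6.38,-7.77,1.0],"delta_rot":[0,0,-0.668],"jaw":6}
    - {"translation":[-6.38,-7.77,1.0],"delta_rot":[0,0,-0.668],"jaw":6}
    - {"translation":[-6.38,-7.77,7.5],"delta_rot":[0,0,-0.668],"jaw":6}
    - {"translation":[-6.38,-7.77,7.5],"delta_rot":[0,0,-0.668],"jaw":6}

```text
time: 38.85
tool_pos: [0.5695, -0.2472, 0.0611]
tool_rot: [-0.003, -0.072, 0.997, 0.002]
contact_force: [-2.2, 0.7, -1.0]
gripper_width: 0.704
grasp_force: 0.0
```

Emit:
send_rows:
  steps:
    - {"translation":[0,0,3.9],"delta_rot":[0,0,0],"jaw":6}
    - {"translation":[0,0,3.9],"delta_rot":[0,0,0],"jaw":6}
    - {"translation":[0,0,4.1],"delta_rot":[0,0,0],"jaw":6}
    - {"translation":[0,0,4.1],"delta_rot":[0,0,0],"jaw":6}
    - {"translation":[0,0,4.1],"delta_rot":[0,0,0],"jaw":6}
    - {"translation":[0,0,4.1],"delta_rot":[0,0,0],"jaw":2}
    - {"translation":[0,0,4.1],"delta_rot":[0,0,0],"jaw":2}
    - {"translation":[0,0,4.1],"delta_rot":[0,0,0],"jaw":2}

```text
time: 39.65
tool_pos: [0.5728, -0.2495, 0.0257]
tool_rot: [0.001, -0.073, 0.997, -0.001]
contact_force: [0.7, -0.3, 4.6]
gripper_width: 0.364
grasp_force: 62.1
```

Emit:
send_rows:
  steps:
    - {"translation":[0,0,0],"delta_rot":[0,0,0],"jaw":2}
    - {"translation":[0,0,0],"delta_rot":[0,0,0],"jaw":2}
    - {"translation":[0,0,0],"delta_rot":[0,0,0],"jaw":2}
    - {"translation":[0,0,-12.6],"delta_rot":[0,0,0],"jaw":2}
    - {"translation":[0,0,-12.6],"delta_rot":[0,0,0],"jaw":2}
    - {"translation":[0,0,-12.6],"delta_rot":[0,0,0],"jaw":2}
    - {"translation":[0,0,-12.6],"delta_rot":[0,0,0],"jaw":2}
    - {"translation":[0,0,-12.6],"delta_rot":[0,0,0],"jaw":2}

```text
time: 40.45
tool_pos: [0.5711, -0.2484, 0.1486]
tool_rot: [-0.001, -0.072, 0.997, 0.001]
contact_force: [-0.5, -0.2, -3.9]
gripper_width: 0.365
grasp_force: 61.4
```

Emit:
send_rows:
  steps:
    - {"translation":[0.47,15.15,0],"delta_rot":[0,0,0.668],"jaw":2}
    - {"translation":[0.47,15.15,0],"delta_rot":[0,0,0.668],"jaw":2}
    - {"translation":[0.47,15.15,0],"delta_rot":[0,0,0.668],"jaw":2}
    - {"translation":[0.47,15.15,0],"delta_rot":[0,0,0.668],"jaw":2}
    - {"translation":[0.47,15.15,0],"delta_rot":[0,0,0.668],"jaw":2}
    - {"translation":[0.47,15.15,0],"delta_rot":[0,0,0.668],"jaw":2}
    - {"translation":[0.47,15.15,0],"delta_rot":[0,0,0.668],"jaw":2}
    - {"translation":[0.47,15.15,0],"delta_rot":[0,0,0.668],"jaw":2}

```text
time: 41.25
tool_pos: [0.5445, -0.0998, 0.1486]
tool_rot: [-0.001, 0.258, 0.966, 0.0]
contact_force: [-0.2, -0.2, -2.0]
gripper_width: 0.365
grasp_force: 61.7
```

Emit:
send_rows:
  steps:
    - {"translation":[13.45,9.27,0],"delta_rot":[0,0,0.75],"jaw":2}
    - {"translation":[13.45,9.27,0],"delta_rot":[0,0,0.75],"jaw":2}
    - {"translation":[13.45,9.27,0],"delta_rot":[0,0,0.75],"jaw":2}
    - {"translation":[13.45,9.27,0],"delta_rot":[0,0,0.75],"jaw":2}
    - {"translation":[13.45,9.27,0],"delta_rot":[0,0,0.75],"jaw":2}
    - {"translation":[13.45,9.27,0],"delta_rot":[0,0,0.75],"jaw":2}
    - {"translation":[13.45,9.27,0],"delta_rot":[0,0,0.75],"jaw":2}
    - {"translation":[13.45,9.27,1.0],"delta_rot":[0,0,0.75],"jaw":2}

```text
time: 42.05
tool_pos: [0.4766, 0.0471, 0.1416]
tool_rot: [0.001, 0.594, 0.805, 0.001]
contact_force: [0.5, -0.4, -3.3]
gripper_width: 0.366
grasp_force: 61.8
```

```bash
python3 st.py; python3 skid.py b
```

```text
t 42.05 pos [476.6  47.1 141.6] psi 107.14 F [ 0.5 -0.4 -3.3] w 31.3 g 61.8 cmd [474.8  47.6  59.  107. ]
top deck extents x [-101.8  101.5] y [-69.1  70.5]
  z 71.3 [-63.5  24.6  63.6  31.9  88.9] 198
  z 118.8 [ 68.8  55.   58.4  30.9 -25.2] 167
side deck extents x [-102.7  101.2] y [-67.9  71.5]
  z 70.5 [-11.  -30.5  35.5  29.5  89.2] 140
  z 71.3 [-6.470e+01  1.000e-01  1.153e+02  3.340e+01  8.890e+01] 533
  z 116.6 [ 31.3  33.9 125.5  61.    1.5] 490
```

View pics/b_side.png

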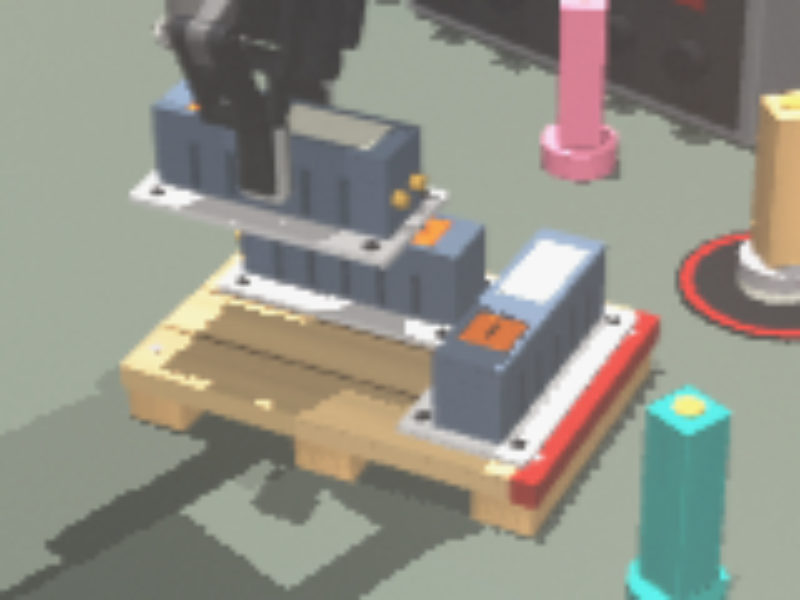

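The crop shows unit C held level over the +y place. Nothing is in the way below, so I lower it.

Emit:
send_rows:
  steps:
    - {"translation":[0,0,5.0],"delta_rot":[0,0,0],"jaw":2}
    - {"translation":[0,0,5.0],"delta_rot":[0,0,0],"jaw":2}
    - {"translation":[0,0,7.5],"delta_rot":[0,0,0],"jaw":2}
    - {"translation":[0,0,7.5],"delta_rot":[0,0,0],"jaw":2}
    - {"translation":[0,0,8.1],"delta_rot":[0,0,0],"jaw":2}
    - {"translation":[0,0,8.1],"delta_rot":[0,0,0],"jaw":2}
    - {"translation":[0,0,8.1],"delta_rot":[0,0,0],"jaw":2}
    - {"translation":[0,0,8.1],"delta_rot":[0,0,0],"jaw":2}

```text
time: 42.95
tool_pos: [0.4759, 0.0478, 0.0604]
tool_rot: [0.001, 0.594, 0.804, 0.001]
contact_force: [-0.2, -0.2, -2.6]
gripper_width: 0.367
grasp_force: 61.8
```

Emit:
send_rows:
  steps:
    - {"translation":[0,0,0.2],"delta_rot":[0,0,0],"jaw":2}
    - {"translation":[0,0,0.35],"delta_rot":[0,0,0],"jaw":2}
    - {"translation":[0,0,0.5],"delta_rot":[0,0,0],"jaw":2}
    - {"translation":[0,0,0.55],"delta_rot":[0,0,0],"jaw":2}
    - {"translation":[0,0,0.55],"delta_rot":[0,0,0],"jaw":2}
    - {"translation":[0,0,0.55],"delta_rot":[0,0,0],"jaw":2}
    - {"translation":[0,0,0.55],"delta_rot":[0,0,0],"jaw":2}
    - {"translation":[0,0,0.55],"delta_rot":[0,0,0],"jaw":2}

```text
time: 43.75
tool_pos: [0.4754, 0.0478, 0.0557]
tool_rot: [-0.0, 0.594, 0.804, -0.0]
contact_force: [-6.6, -0.3, 10.0]
gripper_width: 0.363
grasp_force: 63.7
```

Emit:
send_rows:
  steps:
    - {"translation":[0,0,0],"delta_rot":[0,0,0],"jaw":4.4}
    - {"translation":[0,0,0],"delta_rot":[0,0,0],"jaw":4.4}
    - {"translation":[0,0,0],"delta_rot":[0,0,0],"jaw":4.4}
    - {"translation":[0,0,0],"delta_rot":[0,0,0],"jaw":4.4}
    - {"translation":[0,0,-8.65],"delta_rot":[0,0,0],"jaw":4.4}
    - {"translation":[0,0,-8.65],"delta_rot":[0,0,0],"jaw":4.4}
    - {"translation":[0,0,-8.65],"delta_rot":[0,0,0],"jaw":4.4}
    - {"translation":[0,0,-8.65],"delta_rot":[0,0,0],"jaw":4.4}

```text
time: 44.55
tool_pos: [0.4758, 0.0477, 0.1413]
tool_rot: [0.001, 0.594, 0.804, 0.001]
contact_force: [-0.0, 0.2, 0.5]
gripper_width: 0.515
grasp_force: 0.0
```

```bash
python3 st.py; echo '[474.8,47.6,140,107]'>cmd.json
python3 plan.py "490 -170 145 150 6 8" "505.3 -371.6 130 187.5 6 6" "505.3 -371.6 65 187.5 6 2" "505.3 -371.6 26 187.5 6 2" "505.3 -371.6 24 187.5 6 3" "505.3 -371.6 24 187.5 2 3" "505.3 -371.6 24 187.5 2 3" "505.3 -371.6 165 187.5 2 5"  "500 -190 170 150 2 8" "493.6 -13.6 170 107 2 8" "493.6 -13.6 125 107 2 2" "493.6 -13.6 107 107 2 2" "493.6 -13.6 101 107 2 4" "493.6 -13.6 99 107 2 1" "493.6 -13.6 97.5 107 2 1" "493.6 -13.6 96 107 2 1" "493.6 -13.6 95.5 107 2 5" "493.6 -13.6 95.5 107 4.4 4" "493.6 -13.6 175 107 4.4 4"
```

```text
t 44.55 pos [475.8  47.7 141.3] psi 107.07 F [-0.   0.2  0.5] w 44.0 g 0.0 cmd [474.8  47.6  59.  107. ]
  8x T[-21.25, -4.91, -0.5] rz -0.75 jaw 6.0
--
  6x T[-11.42, -16.69, 1.5] rz -0.655 jaw 6.0
  2x T[-11.42, -16.69, 8.0] rz -0.655 jaw 6.0
--
  2x T[0.0, 0.0, 3.9] rz 0.0 jaw 6.0
  3x T[0.0, 0.0, 4.1] rz 0.0 jaw 6.0
  3x T[0.0, 0.0, 4.1] rz 0.0 jaw 2.0
--
  3x T[0.0, 0.0, -0.0] rz 0.0 jaw 2.0
  5x T[0.0, 0.0, -14.1] rz 0.0 jaw 2.0
--
  8x T[-1.84, 18.08, -0.5] rz 0.655 jaw 2.0
--
  8x T[9.38, 14.95, -0.0] rz 0.75 jaw 2.0
--
  2x T[-0.0, 0.0, 4.5] rz -0.0 jaw 2.0
  2x T[-0.0, 0.0, 6.3] rz -0.0 jaw 2.0
  4x T[-0.0, 0.0, 6.9] rz -0.0 jaw 2.0
--
  1x T[-0.0, 0.0, 0.2] rz -0.0 jaw 2.0
  1x T[-0.0, 0.0, 0.35] rz -0.0 jaw 2.0
  1x T[-0.0, 0.0, 0.5] rz -0.0 jaw 2.0
  5x T[-0.0, 0.0, 0.55] rz -0.0 jaw 2.0
--
  4x T[-0.0, 0.0, -0.0] rz -0.0 jaw 4.4
  4x T[-0.0, 0.0, -7.95] rz -0.0 jaw 4.4
--
```

Emit:
send_rows:
  steps:
    - {"translation":[-21.25,-4.91,-0.5],"delta_rot":[0,0,-0.75],"jaw":6}
    - {"translation":[-21.25,-4.91,-0.5],"delta_rot":[0,0,-0.75],"jaw":6}
    - {"translation":[-21.25,-4.91,-0.5],"delta_rot":[0,0,-0.75],"jaw":6}
    - {"translation":[-21.25,-4.91,-0.5],"delta_rot":[0,0,-0.75],"jaw":6}
    - {"translation":[-21.25,-4.91,-0.5],"delta_rot":[0,0,-0.75],"jaw":6}
    - {"translation":[-21.25,-4.91,-0.5],"delta_rot":[0,0,-0.75],"jaw":6}
    - {"translation":[-21.25,-4.91,-0.5],"delta_rot":[0,0,-0.75],"jaw":6}
    - {"translation":[-21.25,-4.91,-0.5],"delta_rot":[0,0,-0.75],"jaw":6}

```text
time: 45.35
tool_pos: [0.4895, -0.169, 0.1434]
tool_rot: [-0.002, 0.259, 0.966, 0.0]
contact_force: [-0.1, -0.3, 0.2]
gripper_width: 0.702
grasp_force: 0.0
```

```bash
python3 skid.py; python3 tall.py
```

```text
top deck extents x [-101.5  102.1] y [-69.8  70.4]
  z 71.2 [-63.2   0.2 112.5  33.   89.9] 638
  z 71.2 [ 32.  -31.  111.7  33.3   0. ] 645
  z 71.2 [ 32.9  32.8 112.1  32.8   0.7] 655
side deck extents x [-103.   101.2] y [-69.   71.4]
  z 71.1 [ 31.4 -31.8 113.3  37.7   1. ] 513
  z 71.3 [ 31.5  32.3 113.6  38.4   1.6] 589
  z 71.2 [-64.4   0.2 115.   34.4 -89.8] 539
top [707.8 -48.7  24.7  23.7 -30.4] [707.31015886 -48.47808342 100.63068746] 106 [129.47169811 209.41509434 226.03773585]
side [715.8 -57.8  18.3   5.6  46.8] [712.19725677 -61.11986766  99.24241036] 16 [159.125  201.0625 222.1875]
```

Emit:
send_rows:
  steps:
    - {"translation":[-11.42,-16.69,1.5],"delta_rot":[0,0,-0.655],"jaw":6}
    - {"translation":[-11.42,-16.69,1.5],"delta_rot":[0,0,-0.655],"jaw":6}
    - {"translation":[-11.42,-16.69,1.5],"delta_rot":[0,0,-0.655],"jaw":6}
    - {"translation":[-11.42,-16.69,1.5],"delta_rot":[0,0,-0.655],"jaw":6}
    - {"translation":[-11.42,-16.69,1.5],"delta_rot":[0,0,-0.655],"jaw":6}
    - {"translation":[-11.42,-16.69,1.5],"delta_rot":[0,0,-0.655],"jaw":6}
    - {"translation":[-11.42,-16.69,8.0],"delta_rot":[0,0,-0.655],"jaw":6}
    - {"translation":[-11.42,-16.69,8.0],"delta_rot":[0,0,-0.655],"jaw":6}

```text
time: 46.35
tool_pos: [0.5042, -0.368, 0.061]
tool_rot: [-0.002, -0.066, 0.998, 0.003]
contact_force: [-1.1, 1.0, -1.4]
gripper_width: 0.702
grasp_force: 0.0
```

Emit:
send_rows:
  steps:
    - {"translation":[0,0,3.9],"delta_rot":[0,0,0],"jaw":6}
    - {"translation":[0,0,3.9],"delta_rot":[0,0,0],"jaw":6}
    - {"translation":[0,0,4.1],"delta_rot":[0,0,0],"jaw":6}
    - {"translation":[0,0,4.1],"delta_rot":[0,0,0],"jaw":6}
    - {"translation":[0,0,4.1],"delta_rot":[0,0,0],"jaw":6}
    - {"translation":[0,0,4.1],"delta_rot":[0,0,0],"jaw":2}
    - {"translation":[0,0,4.1],"delta_rot":[0,0,0],"jaw":2}
    - {"translation":[0,0,4.1],"delta_rot":[0,0,0],"jaw":2}

```text
time: 47.15
tool_pos: [0.5069, -0.3722, 0.0257]
tool_rot: [0.001, -0.066, 0.998, -0.001]
contact_force: [0.7, -1.1, 3.7]
gripper_width: 0.365
grasp_force: 61.8
```

Emit:
send_rows:
  steps:
    - {"translation":[0,0,0],"delta_rot":[0,0,0],"jaw":2}
    - {"translation":[0,0,0],"delta_rot":[0,0,0],"jaw":2}
    - {"translation":[0,0,0],"delta_rot":[0,0,0],"jaw":2}
    - {"translation":[0,0,-14.1],"delta_rot":[0,0,0],"jaw":2}
    - {"translation":[0,0,-14.1],"delta_rot":[0,0,0],"jaw":2}
    - {"translation":[0,0,-14.1],"delta_rot":[0,0,0],"jaw":2}
    - {"translation":[0,0,-14.1],"delta_rot":[0,0,0],"jaw":2}
    - {"translation":[0,0,-14.1],"delta_rot":[0,0,0],"jaw":2}

```text
time: 47.95
tool_pos: [0.506, -0.3712, 0.1651]
tool_rot: [-0.0, -0.066, 0.998, 0.0]
contact_force: [-0.4, 0.0, -4.1]
gripper_width: 0.364
grasp_force: 61.3
```

Emit:
send_rows:
  steps:
    - {"translation":[-1.84,18.08,-0.5],"delta_rot":[0,0,0.655],"jaw":2}
    - {"translation":[-1.84,18.08,-0.5],"delta_rot":[0,0,0.655],"jaw":2}
    - {"translation":[-1.84,18.08,-0.5],"delta_rot":[0,0,0.655],"jaw":2}
    - {"translation":[-1.84,18.08,-0.5],"delta_rot":[0,0,0.655],"jaw":2}
    - {"translation":[-1.84,18.08,-0.5],"delta_rot":[0,0,0.655],"jaw":2}
    - {"translation":[-1.84,18.08,-0.5],"delta_rot":[0,0,0.655],"jaw":2}
    - {"translation":[-1.84,18.08,-0.5],"delta_rot":[0,0,0.655],"jaw":2}
    - {"translation":[-1.84,18.08,-0.5],"delta_rot":[0,0,0.655],"jaw":2}

```text
time: 48.75
tool_pos: [0.4999, -0.19, 0.1688]
tool_rot: [-0.001, 0.258, 0.966, 0.0]
contact_force: [0.2, 0.4, -3.8]
gripper_width: 0.36
grasp_force: 61.7
```

Emit:
send_rows:
  steps:
    - {"translation":[9.38,14.95,0],"delta_rot":[0,0,0.75],"jaw":2}
    - {"translation":[9.38,14.95,0],"delta_rot":[0,0,0.75],"jaw":2}
    - {"translation":[9.38,14.95,0],"delta_rot":[0,0,0.75],"jaw":2}
    - {"translation":[9.38,14.95,0],"delta_rot":[0,0,0.75],"jaw":2}
    - {"translation":[9.38,14.95,0],"delta_rot":[0,0,0.75],"jaw":2}
    - {"translation":[9.38,14.95,0],"delta_rot":[0,0,0.75],"jaw":2}
    - {"translation":[9.38,14.95,0],"delta_rot":[0,0,0.75],"jaw":2}
    - {"translation":[9.38,14.95,0],"delta_rot":[0,0,0.75],"jaw":2}

```text
time: 49.55
tool_pos: [0.4939, -0.0139, 0.17]
tool_rot: [-0.0, 0.594, 0.804, -0.0]
contact_force: [-1.0, 0.1, -3.4]
gripper_width: 0.366
grasp_force: 61.9
```

Emit:
send_rows:
  steps:
    - {"translation":[0,0,4.5],"delta_rot":[0,0,0],"jaw":2}
    - {"translation":[0,0,4.5],"delta_rot":[0,0,0],"jaw":2}
    - {"translation":[0,0,6.3],"delta_rot":[0,0,0],"jaw":2}
    - {"translation":[0,0,6.3],"delta_rot":[0,0,0],"jaw":2}
    - {"translation":[0,0,6.9],"delta_rot":[0,0,0],"jaw":2}
    - {"translation":[0,0,6.9],"delta_rot":[0,0,0],"jaw":2}
    - {"translation":[0,0,6.9],"delta_rot":[0,0,0],"jaw":2}
    - {"translation":[0,0,6.9],"delta_rot":[0,0,0],"jaw":2}

```text
time: 50.35
tool_pos: [0.4945, -0.0135, 0.1022]
tool_rot: [0.001, 0.594, 0.804, 0.0]
contact_force: [-0.0, -0.6, -3.4]
gripper_width: 0.361
grasp_force: 62.0
```

```bash
python3 st.py; python3 skid.py c
```

```text
t 50.35 pos [494.5 -13.5 102.2] psi 107.08 F [-0.  -0.6 -3.4] w 30.8 g 62.0 cmd [493.6 -13.6 175.  107. ]
top deck extents x [-84.  102.4] y [-69.7  70.3]
  z 71.2 [ 53.1 -31.1  69.7  33.1   0.3] 392
  z 70.9 [64.6 33.2 48.5 32.6  0.2] 240
  z 78.6 [ 0.8 54.8 57.5 14.4 -0.9] 106
  z 117.8 [ 3.6 32.4 42.6 32.2 -0.5] 154
side deck extents x [-103.1  101.2] y [-69.9  71.2]
  z 71.2 [ 75.5 -30.1  35.5  23.7 -89.8] 102
  z 74.0 [ -1.8   4.4 183.4 120.7   1.6] 825
  z 116.5 [-31.8  36.3 114.   53.6   4.5] 594
```

View pics/c_side.png

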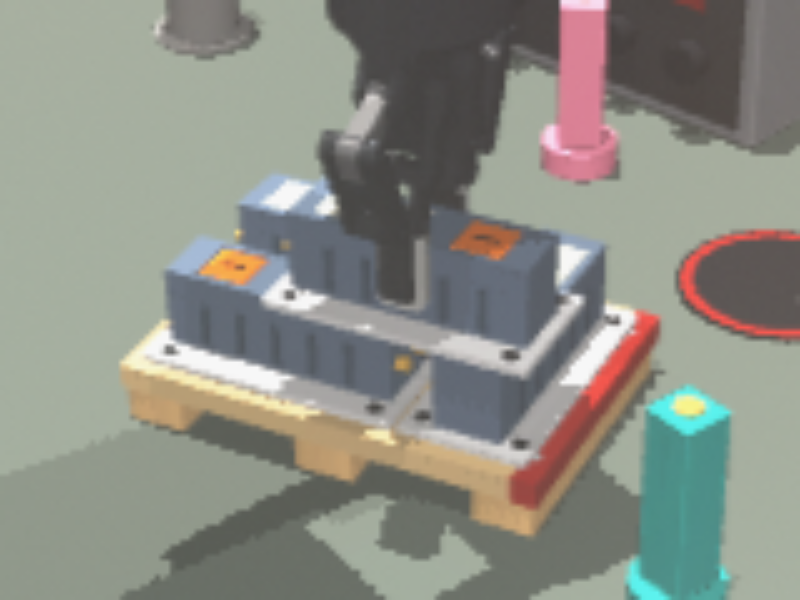

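The top unit hovers correctly over the left place. The pusher no longer stands on its mat, which shows empty at about (760,280). I finish this placing, then find it.

Emit:
send_rows:
  steps:
    - {"translation":[0,0,0.2],"delta_rot":[0,0,0],"jaw":2}
    - {"translation":[0,0,0.35],"delta_rot":[0,0,0],"jaw":2}
    - {"translation":[0,0,0.5],"delta_rot":[0,0,0],"jaw":2}
    - {"translation":[0,0,0.55],"delta_rot":[0,0,0],"jaw":2}
    - {"translation":[0,0,0.55],"delta_rot":[0,0,0],"jaw":2}
    - {"translation":[0,0,0.55],"delta_rot":[0,0,0],"jaw":2}
    - {"translation":[0,0,0.55],"delta_rot":[0,0,0],"jaw":2}
    - {"translation":[0,0,0.55],"delta_rot":[0,0,0],"jaw":2}

```text
time: 51.25
tool_pos: [0.4941, -0.0133, 0.0977]
tool_rot: [-0.0, 0.594, 0.804, -0.0]
contact_force: [-6.4, 1.0, 7.8]
gripper_width: 0.365
grasp_force: 63.7
```

Emit:
send_rows:
  steps:
    - {"translation":[0,0,0],"delta_rot":[0,0,0],"jaw":4.4}
    - {"translation":[0,0,0],"delta_rot":[0,0,0],"jaw":4.4}
    - {"translation":[0,0,0],"delta_rot":[0,0,0],"jaw":4.4}
    - {"translation":[0,0,0],"delta_rot":[0,0,0],"jaw":4.4}
    - {"translation":[0,0,-7.95],"delta_rot":[0,0,0],"jaw":4.4}
    - {"translation":[0,0,-7.95],"delta_rot":[0,0,0],"jaw":4.4}
    - {"translation":[0,0,-7.95],"delta_rot":[0,0,0],"jaw":4.4}
    - {"translation":[0,0,-7.95],"delta_rot":[0,0,0],"jaw":4.4}

```text
time: 52.05
tool_pos: [0.4944, -0.0135, 0.176]
tool_rot: [0.001, 0.594, 0.804, 0.0]
contact_force: [-0.5, -0.6, -0.2]
gripper_width: 0.517
grasp_force: 0.0
```

```bash
python3 st.py
python3 - <<'E'
from plant import *
from h import *
for n in("side","top"):
    f=grab_frame(n);W=cloud(f)
    pickle.dump(f,open(n+"k.pkl","wb"))
    reg=(W[...,0]>.55)&(W[...,0]<.78)&(abs(W[...,1])<.3)&(W[...,2]<.13)
    for m in comps(reg&(W[...,2]>.085)&(W[...,2]<.11),15): print(n,"tall",rect(W[m]),f["pixels"][m].mean(0).round())
    for m in comps(reg&(W[...,2]>.012)&(W[...,2]<.085),15): print(n,"mid",rect(W[m]),f["pixels"][m].mean(0).round())
cv2.imwrite("pics/k_side.png",cv2.resize(pickle.load(open("sidek.pkl","rb"))["pixels"][180:300,340:500],(800,600)))
E
```

```text
t 52.05 pos [494.4 -13.5 176. ] psi 107.08 F [-0.5 -0.6 -0.2] w 44.1 g 0.0 cmd [493.6 -13.6 175.  107. ]
side tall [734.9  99.3  30.9  20.8  40.1] [173. 167. 228.]
side tall [711.3 -84.1  25.6  24.9 -27.9] [136. 189. 214.]
side tall [ 734.7 -179.6   25.7   25.6   59. ] [163. 179.  99.]
side mid [733.3  97.6  39.4  35.5 -38.4] [149. 131. 212.]
side mid [705.7 -88.5  38.3  29.9 -57.7] [124. 158. 186.]
side mid [ 729.4 -181.3   38.    30.1  -62.7] [138. 145.  75.]
side mid [574.9 -34.9  65.6  55.3  17.8] [143. 142. 169.]
top tall [735.8 101.3  25.1  24.   38.6] [168. 164. 217.]
top tall [ 734.  -177.7   24.6   22.7  -27.2] [160. 187.  94.]
top tall [712.2 -83.5  26.7  24.  -30.1] [123. 198. 215.]
top mid [728.  100.1  38.4  24.5 -83.7] [102.  84. 144.]
top mid [ 730.9 -175.9   39.1   32.1   62.8] [109. 114.  26.]
top mid [707.5 -82.1  38.9  33.   72.2] [111. 122. 138.]
top mid [563.   98.7  86.6  25.4 -89.7] [194. 228. 235.]
```

View pics/k_side.png

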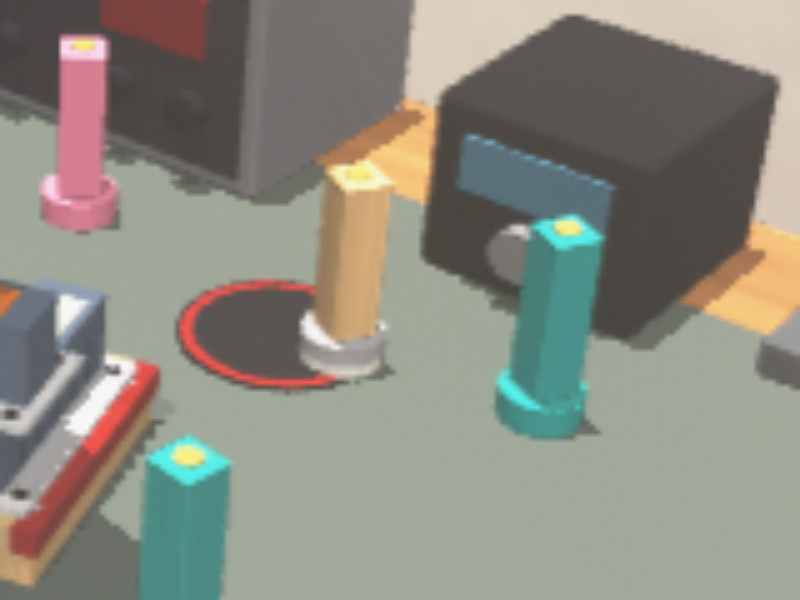

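The pusher stands upright at the mat's edge, at about (343,345) in the crop, or world (712,−84). I put it back now.

```bash
python3 plan.py "711.8 -83.8 175 150 6 8" "711.8 -83.8 130 150 6 2" "711.8 -83.8 75 150 6 2" "711.8 -83.8 62 150 6 4" "711.8 -83.8 62 150 1.5 8" "711.8 -83.8 85 150 1.5 3" "709 -49.6 85 150 1.5 5" "709 -49.6 75 150 1.5 1" "709 -49.6 68 150 1.5 1" "709 -49.6 64 150 1.5 1" "709 -49.6 62 150 1.5 5" "709 -49.6 62 150 8.5 5" "709 -49.6 140 150 8.5 3"
```

```text
8x T[-13.09, 18.82, -0.0] rz -0.75 jaw 6.0
--
  2x T[-0.0, -0.01, 4.5] rz -0.0 jaw 6.0
  2x T[-0.0, -0.01, 10.0] rz -0.0 jaw 6.0
  4x T[-0.0, -0.01, 11.3] rz -0.0 jaw 6.0
--
  8x T[-0.0, 0.0, -0.0] rz -0.0 jaw 1.5
--
  3x T[-0.0, 0.0, -2.3] rz -0.0 jaw 1.5
  5x T[1.95, 2.83, -2.3] rz -0.0 jaw 1.5
--
  1x T[0.0, -0.0, 1.0] rz -0.0 jaw 1.5
  1x T[0.0, -0.0, 1.7] rz -0.0 jaw 1.5
  1x T[0.0, -0.0, 2.1] rz -0.0 jaw 1.5
  5x T[0.0, -0.0, 2.3] rz -0.0 jaw 1.5
--
  5x T[0.0, -0.0, -0.0] rz -0.0 jaw 8.5
  3x T[0.0, -0.0, -7.8] rz -0.0 jaw 8.5
--
```

Emit:
send_rows:
  steps:
    - {"translation":[-13.09,18.82,0],"delta_rot":[0,0,-0.75],"jaw":6}
    - {"translation":[-13.09,18.82,0],"delta_rot":[0,0,-0.75],"jaw":6}
    - {"translation":[-13.09,18.82,0],"delta_rot":[0,0,-0.75],"jaw":6}
    - {"translation":[-13.09,18.82,0],"delta_rot":[0,0,-0.75],"jaw":6}
    - {"translation":[-13.09,18.82,0],"delta_rot":[0,0,-0.75],"jaw":6}
    - {"translation":[-13.09,18.82,0],"delta_rot":[0,0,-0.75],"jaw":6}
    - {"translation":[-13.09,18.82,0],"delta_rot":[0,0,-0.75],"jaw":6}
    - {"translation":[-13.09,18.82,0],"delta_rot":[0,0,-0.75],"jaw":6}

```text
time: 52.95
tool_pos: [0.7108, -0.0827, 0.1739]
tool_rot: [-0.001, 0.259, 0.966, -0.0]
contact_force: [0.1, -0.0, -0.0]
gripper_width: 0.702
grasp_force: 0.0
```

```bash
python3 st.py; python3 skid.py
```

```text
t 52.95 pos [710.8 -82.7 173.9] psi 149.99 F [ 0.1 -0.  -0. ] w 60.0 g 0.0 cmd [709.  -49.6 140.  150. ]
top deck extents x [-41.5 102.3] y [-69.7  70. ]
  z 71.2 [ 32.3 -31.1 111.2  33.    0.3] 631
  z 71.6 [42.8 31.6 92.1 59.2 -0.2] 431
side deck extents x [-103.2  100.8] y [-69.5  71.8]
  z 71.4 [ 72.9 -31.3  36.6  27.2 -87. ] 115
  z 73.7 [ -2.1   4.2 182.6 121.8   1.3] 882
  z 113.2 [-32.2  31.2 113.   37.4  -1. ] 636
```

Emit:
send_rows:
  steps:
    - {"translation":[0,0,4.5],"delta_rot":[0,0,0],"jaw":6}
    - {"translation":[0,0,4.5],"delta_rot":[0,0,0],"jaw":6}
    - {"translation":[0,0,9.0],"delta_rot":[0,0,0],"jaw":6}
    - {"translation":[0,0,10.0],"delta_rot":[0,0,0],"jaw":6}
    - {"translation":[0,0,11.3],"delta_rot":[0,0,0],"jaw":6}
    - {"translation":[0,0,11.3],"delta_rot":[0,0,0],"jaw":6}
    - {"translation":[0,0,11.3],"delta_rot":[0,0,0],"jaw":6}
    - {"translation":[0,0,11.3],"delta_rot":[0,0,0],"jaw":6}

```text
time: 53.85
tool_pos: [0.7136, -0.0835, 0.0646]
tool_rot: [0.002, 0.258, 0.966, 0.0]
contact_force: [1.4, 0.6, -0.0]
gripper_width: 0.702
grasp_force: 0.0
```

Emit:
send_rows:
  steps:
    - {"translation":[0,0,0],"delta_rot":[0,0,0],"jaw":1.5}
    - {"translation":[0,0,0],"delta_rot":[0,0,0],"jaw":1.5}
    - {"translation":[0,0,0],"delta_rot":[0,0,0],"jaw":1.5}
    - {"translation":[0,0,0],"delta_rot":[0,0,0],"jaw":1.5}
    - {"translation":[0,0,0],"delta_rot":[0,0,0],"jaw":1.5}
    - {"translation":[0,0,0],"delta_rot":[0,0,0],"jaw":1.5}
    - {"translation":[0,0,0],"delta_rot":[0,0,0],"jaw":1.5}
    - {"translation":[0,0,0],"delta_rot":[0,0,0],"jaw":1.5}

```text
time: 54.65
tool_pos: [0.7129, -0.0834, 0.0632]
tool_rot: [0.001, 0.258, 0.966, 0.0]
contact_force: [0.1, 0.7, 6.4]
gripper_width: 0.272
grasp_force: 59.6
```

Emit:
send_rows:
  steps:
    - {"translation":[0,0,-2.3],"delta_rot":[0,0,0],"jaw":1.5}
    - {"translation":[0,0,-2.3],"delta_rot":[0,0,0],"jaw":1.5}
    - {"translation":[0,0,-2.3],"delta_rot":[0,0,0],"jaw":1.5}
    - {"translation":[1.95,2.83,-2.3],"delta_rot":[0,0,0],"jaw":1.5}
    - {"translation":[1.95,2.83,-2.3],"delta_rot":[0,0,0],"jaw":1.5}
    - {"translation":[1.95,2.83,-2.3],"delta_rot":[0,0,0],"jaw":1.5}
    - {"translation":[1.95,2.83,-2.3],"delta_rot":[0,0,0],"jaw":1.5}
    - {"translation":[1.95,2.83,-2.3],"delta_rot":[0,0,0],"jaw":1.5}

```text
time: 55.45
tool_pos: [0.7093, -0.0497, 0.0847]
tool_rot: [-0.0, 0.259, 0.966, -0.0]
contact_force: [-0.9, -0.4, -2.8]
gripper_width: 0.276
grasp_force: 59.5
```

Emit:
send_rows:
  steps:
    - {"translation":[0,0,1.0],"delta_rot":[0,0,0],"jaw":1.5}
    - {"translation":[0,0,1.7],"delta_rot":[0,0,0],"jaw":1.5}
    - {"translation":[0,0,2.1],"delta_rot":[0,0,0],"jaw":1.5}
    - {"translation":[0,0,2.3],"delta_rot":[0,0,0],"jaw":1.5}
    - {"translation":[0,0,2.3],"delta_rot":[0,0,0],"jaw":1.5}
    - {"translation":[0,0,2.3],"delta_rot":[0,0,0],"jaw":1.5}
    - {"translation":[0,0,2.3],"delta_rot":[0,0,0],"jaw":1.5}
    - {"translation":[0,0,2.3],"delta_rot":[0,0,0],"jaw":1.5}

```text
time: 56.25
tool_pos: [0.7094, -0.0492, 0.0633]
tool_rot: [-0.0, 0.258, 0.966, -0.0]
contact_force: [-3.9, -0.0, 5.0]
gripper_width: 0.278
grasp_force: 60.4
```

```bash
python3 plan.py "418.5 -255.3 145 174.3 6 8" "418.5 -255.3 100 174.3 6 2" "418.5 -255.3 60 174.3 6 2" "418.5 -255.3 26 174.3 6 1" "418.5 -255.3 24 174.3 6 3" "418.5 -255.3 24 174.3 2 8" "418.5 -255.3 170 174.3 2 4" "450 -160 170 150 2 4" "554.8 5.2 170 107 2 8" "554.8 5.2 125 107 2 2" "554.8 5.2 107 107 2 2" "554.8 5.2 101 107 2 4" "554.8 5.2 99 107 2 1" "554.8 5.2 97.5 107 2 1" "554.8 5.2 96 107 2 1" "554.8 5.2 95.5 107 2 5" "554.8 5.2 95.5 107 4.4 4" "554.8 5.2 175 107 4.4 4"
```

```text
8x T[14.86, -32.35, -0.5] rz -0.425 jaw 6.0
--
  2x T[0.0, -0.0, 4.5] rz 0.0 jaw 6.0
  2x T[0.0, -0.0, 8.5] rz 0.0 jaw 6.0
  1x T[0.0, -0.0, 11.9] rz 0.0 jaw 6.0
  3x T[0.0, -0.0, 12.1] rz 0.0 jaw 6.0
--
  8x T[0.0, -0.0, -0.0] rz 0.0 jaw 2.0
--
  4x T[0.0, -0.0, -14.6] rz 0.0 jaw 2.0
  4x T[-2.19, 9.79, -14.6] rz 0.425 jaw 2.0
--
  8x T[-0.81, 19.55, -0.0] rz 0.75 jaw 2.0
--
  2x T[0.0, -0.0, 4.5] rz -0.0 jaw 2.0
  2x T[0.0, -0.0, 6.3] rz -0.0 jaw 2.0
  4x T[0.0, -0.0, 6.9] rz -0.0 jaw 2.0
--
  1x T[0.0, -0.0, 0.2] rz -0.0 jaw 2.0
  1x T[0.0, -0.0, 0.35] rz -0.0 jaw 2.0
  1x T[0.0, -0.0, 0.5] rz -0.0 jaw 2.0
  5x T[0.0, -0.0, 0.55] rz -0.0 jaw 2.0
--
  4x T[0.0, -0.0, -0.0] rz -0.0 jaw 4.4
  4x T[0.0, -0.0, -7.95] rz -0.0 jaw 4.4
--
```

Emit:
send_rows:
  steps:
    - {"translation":[0,0,0],"delta_rot":[0,0,0],"jaw":8.5}
    - {"translation":[0,0,0],"delta_rot":[0,0,0],"jaw":8.5}
    - {"translation":[0,0,0],"delta_rot":[0,0,0],"jaw":8.5}
    - {"translation":[0,0,0],"delta_rot":[0,0,0],"jaw":8.5}
    - {"translation":[0,0,0],"delta_rot":[0,0,0],"jaw":8.5}
    - {"translation":[0,0,-7.8],"delta_rot":[0,0,0],"jaw":8.5}
    - {"translation":[0,0,-7.8],"delta_rot":[0,0,0],"jaw":8.5}
    - {"translation":[0,0,-7.8],"delta_rot":[0,0,0],"jaw":8.5}

```text
time: 57.05
tool_pos: [0.7132, -0.0496, 0.1475]
tool_rot: [0.006, 0.258, 0.966, 0.001]
contact_force: [0.7, -0.0, 0.9]
gripper_width: 0.997
grasp_force: 0.0
```

Emit:
send_rows:
  steps:
    - {"translation":[14.86,-32.35,-0.5],"delta_rot":[0,0,-0.425],"jaw":6}
    - {"translation":[14.86,-32.35,-0.5],"delta_rot":[0,0,-0.425],"jaw":6}
    - {"translation":[14.86,-32.35,-0.5],"delta_rot":[0,0,-0.425],"jaw":6}
    - {"translation":[14.86,-32.35,-0.5],"delta_rot":[0,0,-0.425],"jaw":6}
    - {"translation":[14.86,-32.35,-0.5],"delta_rot":[0,0,-0.425],"jaw":6}
    - {"translation":[14.86,-32.35,-0.5],"delta_rot":[0,0,-0.425],"jaw":6}
    - {"translation":[14.86,-32.35,-0.5],"delta_rot":[0,0,-0.425],"jaw":6}
    - {"translation":[14.86,-32.35,-0.5],"delta_rot":[0,0,-0.425],"jaw":6}

```text
time: 57.85
tool_pos: [0.4156, -0.257, 0.1445]
tool_rot: [-0.001, 0.051, 0.999, -0.0]
contact_force: [0.1, 0.0, -0.8]
gripper_width: 0.705
grasp_force: 0.0
```

```bash
python3 st.py; python3 tall.py; python3 skid.py
```

```text
t 57.85 pos [ 415.6 -257.   144.5] psi 174.11 F [ 0.1  0.  -0.8] w 60.2 g 0.0 cmd [554.8   5.2 175.  107. ]
top [708.  -48.6  24.9  24.8 -25.9] [707.6346672  -49.08307492 100.70753508] 102 [128.48039216 208.60784314 224.52941176]
top deck extents x [-101.6  102.2] y [-69.8  70.3]
  z 73.0 [ -1.7   3.3 181.3 118.5   0.2] 1200
  z 71.1 [ 3.220e+01 -3.080e+01  1.113e+02  3.270e+01  1.000e-01] 646
  z 113.2 [-30.6  32.1 112.   33.1  -0. ] 695
side deck extents x [-102.9  100.9] y [-67.4  71.8]
  z 71.4 [ 73.5 -30.3  35.2  27.8 -89.5] 114
  z 73.6 [ -3.    2.2 182.8 122.4  -0.4] 878
  z 113.1 [-32.   31.5 113.2  37.8  -0.6] 632
```

Emit:
send_rows:
  steps:
    - {"translation":[0,0,4.5],"delta_rot":[0,0,0],"jaw":6}
    - {"translation":[0,0,4.5],"delta_rot":[0,0,0],"jaw":6}
    - {"translation":[0,0,8.5],"delta_rot":[0,0,0],"jaw":6}
    - {"translation":[0,0,9.5],"delta_rot":[0,0,0],"jaw":6}
    - {"translation":[0,0,11.9],"delta_rot":[0,0,0],"jaw":6}
    - {"translation":[0,0,12.1],"delta_rot":[0,0,0],"jaw":6}
    - {"translation":[0,0,12.1],"delta_rot":[0,0,0],"jaw":6}
    - {"translation":[0,0,12.1],"delta_rot":[0,0,0],"jaw":6}

```text
time: 58.85
tool_pos: [0.4204, -0.2557, 0.026]
tool_rot: [0.001, 0.049, 0.999, -0.001]
contact_force: [-0.5, -0.8, 1.0]
gripper_width: 0.703
grasp_force: 0.0
```

Emit:
send_rows:
  steps:
    - {"translation":[0,0,0],"delta_rot":[0,0,0],"jaw":2}
    - {"translation":[0,0,0],"delta_rot":[0,0,0],"jaw":2}
    - {"translation":[0,0,0],"delta_rot":[0,0,0],"jaw":2}
    - {"translation":[0,0,0],"delta_rot":[0,0,0],"jaw":2}
    - {"translation":[0,0,0],"delta_rot":[0,0,0],"jaw":2}
    - {"translation":[0,0,0],"delta_rot":[0,0,0],"jaw":2}
    - {"translation":[0,0,0],"delta_rot":[0,0,0],"jaw":2}
    - {"translation":[0,0,0],"delta_rot":[0,0,0],"jaw":2}

```text
time: 59.65
tool_pos: [0.4201, -0.2557, 0.0257]
tool_rot: [0.001, 0.049, 0.999, -0.0]
contact_force: [-0.9, 0.2, 6.0]
gripper_width: 0.365
grasp_force: 62.3
```

Emit:
send_rows:
  steps:
    - {"translation":[0,0,-14.6],"delta_rot":[0,0,0],"jaw":2}
    - {"translation":[0,0,-14.6],"delta_rot":[0,0,0],"jaw":2}
    - {"translation":[0,0,-14.6],"delta_rot":[0,0,0],"jaw":2}
    - {"translation":[0,0,-14.6],"delta_rot":[0,0,0],"jaw":2}
    - {"translation":[-2.19,9.79,-14.6],"delta_rot":[0,0,0.425],"jaw":2}
    - {"translation":[-2.19,9.79,-14.6],"delta_rot":[0,0,0.425],"jaw":2}
    - {"translation":[-2.19,9.79,-14.6],"delta_rot":[0,0,0.425],"jaw":2}
    - {"translation":[-2.19,9.79,-14.6],"delta_rot":[0,0,0.425],"jaw":2}

```text
time: 60.45
tool_pos: [0.4497, -0.1576, 0.168]
tool_rot: [-0.002, 0.257, 0.966, 0.0]
contact_force: [-0.2, -1.2, -3.5]
gripper_width: 0.367
grasp_force: 61.8
```

Emit:
send_rows:
  steps:
    - {"translation":[-0.81,19.55,0],"delta_rot":[0,0,0.75],"jaw":2}
    - {"translation":[-0.81,19.55,0],"delta_rot":[0,0,0.75],"jaw":2}
    - {"translation":[-0.81,19.55,0],"delta_rot":[0,0,0.75],"jaw":2}
    - {"translation":[-0.81,19.55,0],"delta_rot":[0,0,0.75],"jaw":2}
    - {"translation":[-0.81,19.55,0],"delta_rot":[0,0,0.75],"jaw":2}
    - {"translation":[-0.81,19.55,0],"delta_rot":[0,0,0.75],"jaw":2}
    - {"translation":[-0.81,19.55,0],"delta_rot":[0,0,0.75],"jaw":2}
    - {"translation":[-0.81,19.55,0],"delta_rot":[0,0,0.75],"jaw":2}

```text
time: 61.25
tool_pos: [0.5546, 0.0047, 0.1691]
tool_rot: [-0.001, 0.594, 0.805, -0.001]
contact_force: [0.2, 0.1, -3.2]
gripper_width: 0.367
grasp_force: 62.2
```

```bash
python3 st.py; python3 skid.py d
```

```text
t 61.25 pos [554.6   4.7 169.1] psi 107.18 F [ 0.2  0.1 -3.2] w 31.3 g 62.2 cmd [554.8   5.2 175.  107. ]
top deck extents x [-101.2  102.4] y [-69.8  70.1]
  z 71.1 [ 69.5 -30.9  36.5  33.2  -1. ] 175
side deck extents x [-102.9  101.1] y [-68.6  71.5]
  z 71.3 [ 73.3 -29.6  34.8  27.5 -88.3] 115
  z 73.9 [ -2.    3.7 184.5 121.7   0.3] 878
  z 113.0 [-32.1  32.  112.8  35.9   0.8] 637
```

View pics/d_side.png

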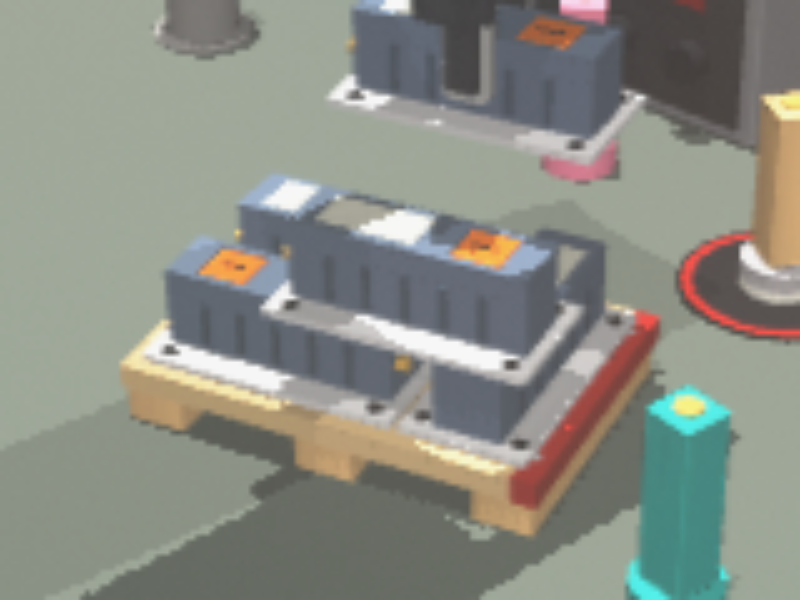

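The pusher is back on its mat and the stack is square, with the last unit held level at (480,90). I lower and release it, then back away.

Emit:
send_rows:
  steps:
    - {"translation":[0,0,4.5],"delta_rot":[0,0,0],"jaw":2}
    - {"translation":[0,0,4.5],"delta_rot":[0,0,0],"jaw":2}
    - {"translation":[0,0,6.3],"delta_rot":[0,0,0],"jaw":2}
    - {"translation":[0,0,6.3],"delta_rot":[0,0,0],"jaw":2}
    - {"translation":[0,0,6.9],"delta_rot":[0,0,0],"jaw":2}
    - {"translation":[0,0,6.9],"delta_rot":[0,0,0],"jaw":2}
    - {"translation":[0,0,6.9],"delta_rot":[0,0,0],"jaw":2}
    - {"translation":[0,0,6.9],"delta_rot":[0,0,0],"jaw":2}

```text
time: 62.15
tool_pos: [0.5557, 0.0055, 0.1022]
tool_rot: [0.001, 0.594, 0.804, 0.0]
contact_force: [0.3, -0.5, -3.1]
gripper_width: 0.367
grasp_force: 62.2
```

Emit:
send_rows:
  steps:
    - {"translation":[0,0,0.2],"delta_rot":[0,0,0],"jaw":2}
    - {"translation":[0,0,0.35],"delta_rot":[0,0,0],"jaw":2}
    - {"translation":[0,0,0.5],"delta_rot":[0,0,0],"jaw":2}
    - {"translation":[0,0,0.55],"delta_rot":[0,0,0],"jaw":2}
    - {"translation":[0,0,0.55],"delta_rot":[0,0,0],"jaw":2}
    - {"translation":[0,0,0.55],"delta_rot":[0,0,0],"jaw":2}
    - {"translation":[0,0,0.55],"delta_rot":[0,0,0],"jaw":2}
    - {"translation":[0,0,0.55],"delta_rot":[0,0,0],"jaw":2}

```text
time: 62.95
tool_pos: [0.5555, 0.0056, 0.0978]
tool_rot: [-0.0, 0.594, 0.804, -0.0]
contact_force: [-5.8, 1.0, 8.1]
gripper_width: 0.367
grasp_force: 63.8
```

Emit:
send_rows:
  steps:
    - {"translation":[0,0,0],"delta_rot":[0,0,0],"jaw":4.4}
    - {"translation":[0,0,0],"delta_rot":[0,0,0],"jaw":4.4}
    - {"translation":[0,0,0],"delta_rot":[0,0,0],"jaw":4.4}
    - {"translation":[0,0,0],"delta_rot":[0,0,0],"jaw":4.4}
    - {"translation":[0,0,-12],"delta_rot":[0,0,0],"jaw":4.4}
    - {"translation":[0,0,-12],"delta_rot":[0,0,0],"jaw":4.4}
    - {"translation":[0,0,-12],"delta_rot":[0,0,0],"jaw":4.4}
    - {"translation":[0,0,-12],"delta_rot":[0,0,0],"jaw":4.4}

```text
time: 63.75
tool_pos: [0.5578, 0.0052, 0.221]
tool_rot: [0.004, 0.594, 0.804, 0.002]
contact_force: [1.3, 0.4, 0.1]
gripper_width: 0.514
grasp_force: 0.0
```

Emit:
send_rows:
  steps:
    - {"translation":[20,-18,0],"delta_rot":[0,0,0],"jaw":4.4}
    - {"translation":[20,-18,0],"delta_rot":[0,0,0],"jaw":4.4}
    - {"translation":[20,-18,0],"delta_rot":[0,0,0],"jaw":4.4}
    - {"translation":[20,-18,0],"delta_rot":[0,0,0],"jaw":4.4}
    - {"translation":[20,-18,0],"delta_rot":[0,0,0],"jaw":4.4}
    - {"translation":[20,-18,0],"delta_rot":[0,0,0],"jaw":4.4}
    - {"translation":[20,-18,0],"delta_rot":[0,0,0],"jaw":4.4}
    - {"translation":[20,-18,0],"delta_rot":[0,0,0],"jaw":4.4}

```text
time: 64.55
tool_pos: [0.3242, 0.1438, 0.2146]
tool_rot: [-0.0, 0.594, 0.804, -0.001]
contact_force: [0.1, -0.2, 0.6]
gripper_width: 0.516
grasp_force: 0.0
```

```bash
python3 st.py; python3 skid.py; python3 tall.py
python3 - <<'E'
from plant import *
from h import *
f=grab_frame("side");cv2.imwrite("pics/end.png",f["pixels"])
E
```

```text
t 64.55 pos [324.2 143.8 214.6] psi 107.12 F [ 0.1 -0.2  0.6] w 44.1 g 0.0 cmd [554.8   5.2 175.  107. ]
top deck extents x [-102.   102.3] y [-69.4  70.4]
  z 73.8 [-2.000e+00 -1.000e-01  1.815e+02  1.250e+02 -2.000e-01] 1724
  z 113.2 [-30.4 -31.5 112.1  32.8  -0. ] 691
  z 113.3 [-30.7  32.3 112.5  33.9   0.7] 700
side deck extents x [-103.1  101.1] y [-68.4  71.8]
  z 71.3 [ 72.8 -30.3  33.4  28.9 -88.2] 111
  z 74.8 [ -2.5  -1.  183.6 129.1   0. ] 886
  z 113.0 [-31.5 -31.9 114.1  37.8  -0.4] 560
  z 113.1 [-31.8  31.9 112.7  38.3  -0.8] 631
top [708.8 -49.1  24.9  24.1  64.7] [707.82851867 -49.43532153 100.66269823] 101 [125.45544554 206.28712871 223.1980198 ]
side [709.  -51.   25.9  24.7  58.2] [706.31716027 -52.16341223  99.55953034] 83 [145.30120482 200.37349398 220.42168675]
```

View pics/end.png

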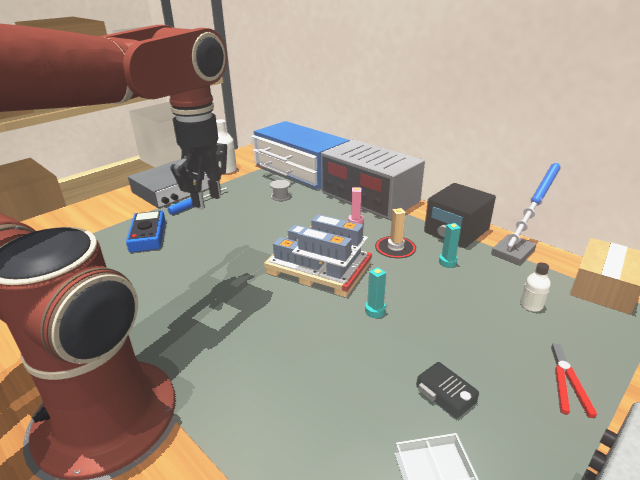

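The stack is complete on the skid at about (318,250). The pusher is upright on its mat at (397,232), the mic, meter and bottle have not moved, and the arm is clear. I hand the job in.

```bash
python3 -c "
from plant import *
print(job_done())"
```

```text
the job is handed in; nothing more can be done
None
```

The job is handed in, with no verdict returned: all five covers are flush, the five units are stacked (three below, two on top), and the pusher, knocked aside once during the run, is back upright on its mat.

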